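# Gang-clamp a batch of plane blanks with the cam lever

## Task

Open the cam lever of the gang clamp, then stand all the plane-body blanks upright on its bed in one row, long faces together, the first butted against the end stop and each next one pushed up so that no gap is left between them. Set the wing nut, turning it only while the lever is open, so that flipping the lever fully over clamps the blanks against the fence with the gauge needle inside the brass band; leave them clamped like that and leave the other things on the bench alone.

Things in the scene. Friction and masses are not known exactly. Their poses are not given: they have to be found in the camera images.
- press: Gang clamp fixed to the bench: pale base board 310 x 205 x 18 mm with, from its -y to +y side, a dark fence, the bed, a sliding dark jaw and a grey housing (top 45 mm up) with cam lever and wing nut. Origin: on the bench surface under the middle of the bed. x runs along the row, away from the robot to the end stop at x = 90 mm; y from fence to jaw; z up. Bed at z = 18 mm, clear from x = -127 mm to the stop.
- fence: Dark L of fence and end stop, 18 mm high, fixed on the bed (up to 2 mm nearer the jaw or farther, by start). Origin: inner corner of the L at bed level; axes as the press. Fence face: plane y = 0, running 213 mm to -x; stop face: plane x = 0, 60 mm wide. The row starts at the stop: blank centres at x = -15, -45, -75, -105, -135 mm; clamped blanks have y = 32 mm.
- row_third (a point): A point on the bed in the middle of the third place of the row: at x = -75, y = 34 mm in the fence's frame. With four or five blanks this place is filled too.
- jaw_face (a point): On the jaw's face (looking to press -y), at its stop-side end, 1 mm above the bed; its y in the fence's frame is the opening. Jaw: bar 156 mm long (from here to -x), 18 mm thick, top 19 mm above the bed. Clamping the lever moves it forward 12 mm (evenly over the swing), the nut 2.5 mm per rad. It is sprung: against the blanks it gives way (4 N plus 2 N per mm), turning the needle.
- lever (a joint): Cam lever, on a vertical pivot over the housing (it shifts forward with the nut, 2.5 mm per rad): 0 = fully open (handle points to press +y, away from the bed), 1.57 = fully clamped (handle points to press -x, along the housing); grows counter-clockwise seen from above. Stiff: 0.18 N m, up to about 0.3 N m while clamping; stays where it is left.
- lever_grip (a point): On the lever's black round handle, diameter 16 mm: a point on its centre line 85 mm from the pivot, 66 mm above the bench. The handle runs from 30 mm to 110 mm from the pivot (plus round end).
- lever_pivot (a point): The lever's pivot axis at handle height (66 mm above the bench), on the hub (diameter 34 mm, top 71 mm above the bench).
- nut (a joint): Wing nut on the housing, turning about a vertical axis: 0 = fully slack to 4.0 rad; grows (tightens) clockwise seen from above, bringing the jaw forward 2.5 mm per rad. At 0 its wing lies along press x. Stiff (0.08 N m), stays where it is left. To be turned only while the lever is open.
- nut_grip (a point): Middle of the wing nut's upright brass wing: 42 mm long, 12 mm thick, 26 mm high, from 55 to 81 mm above the bench; this point is 68 mm above the bench on the turning axis.
- needle (a joint): Clamping gauge: black needle 24 mm long over a white dial (56 mm across, 45 mm above the bench) behind the end stop, moving with the jaw's carriage. 0 = no force, pointing to press -y; turns counter-clockwise seen from above, 0.25 rad per mm that the jaw is pushed back. The brass band on the dial's rim, 0.625 to 1.25 rad, is the right force.
- offcut: Thin pale offcut 62 x 26 x 18 mm lying about; not a blank, leave it.
- wax_tin: Round aluminium tin, 58 mm across, 30 mm high; leave it.
- glue: White bottle with a red cap, 60 mm across, 150 mm high, standing; leave it.
- blank1: Plane-body blank: pale wooden block 30 (its x) x 64 (its y) x 28 mm high, 36 to 59 g, with a dark slot and a small brass dot on its top. Origin: centre of its underside. At first it stands upright on the bench right of the clamp. In the clamp its 64 mm length lies across the row, from fence to jaw, either way round. Three to five blanks are there; the others are absent.
- blank2: Plane-body blank: pale wooden block 30 (its x) x 64 (its y) x 28 mm high, 36 to 59 g, with a dark slot and a small brass dot on its top. Origin: centre of its underside. At first it stands upright on the bench right of the clamp. In the clamp its 64 mm length lies across the row, from fence to jaw, either way round. Three to five blanks are there; the others are absent.
- blank3: Plane-body blank: pale wooden block 30 (its x) x 64 (its y) x 28 mm high, 36 to 59 g, with a dark slot and a small brass dot on its top. Origin: centre of its underside. At first it stands upright on the bench right of the clamp. In the clamp its 64 mm length lies across the row, from fence to jaw, either way round. Three to five blanks are there; the others are absent.
- blank4: Plane-body blank: pale wooden block 30 (its x) x 64 (its y) x 28 mm high, 36 to 59 g, with a dark slot and a small brass dot on its top. Origin: centre of its underside. At first it stands upright on the bench right of the clamp. In the clamp its 64 mm length lies across the row, from fence to jaw, either way round. Three to five blanks are there; the others are absent.
- blank5: Plane-body blank: pale wooden block 30 (its x) x 64 (its y) x 28 mm high, 36 to 59 g, with a dark slot and a small brass dot on its top. Origin: centre of its underside. At first it stands upright on the bench right of the clamp. In the clamp its 64 mm length lies across the row, from fence to jaw, either way round. Three to five blanks are there; the others are absent.
Not all that is in view belongs to the job. Leave any pink or turquoise look-alike of the blank1 alone. What is shaped like the blank5 but purple is not meant.

How it is judged:
On the way, in this order (a step that is already met when the one before it is completed fails the run):
1. the cam lever is swung open (value of joint lever below 0.25 rad), for 0.2 s.
2. with the lever open, all blanks stand on the bed in one row, butted to the stop and to each other (value of joint lever below 0.4 rad and x of any of blank1, blank2, blank3, blank4, blank5 in the frame of fence above -0.017 m and (horizontal distance between row_third and blank1 below 0.012 m or horizontal distance between row_third and blank2 below 0.012 m or horizontal distance between row_third and blank3 below 0.012 m or horizontal distance between row_third and blank4 below 0.012 m or horizontal distance between row_third and blank5 below 0.012 m or x of each of blank1, blank2, blank3, blank4, blank5 in the frame of fence above -0.095 m) and z of blank1 in the frame of fence between -0.004 and 0.004 m and angle between each of blank1, blank2, blank3, blank4, blank5's own z axis and vertical below 0.1 rad and angle between the x axis of each of blank1, blank2, blank3, blank4, blank5 and the x axis of fence, either way round below 0.1 rad and x of blank1 in the frame of fence between -0.139 and -0.012 m and horizontal distance between any of blank2, blank3, blank4, blank5 and blank1 below 0.032 m and z of blank2 in the frame of fence between -0.004 and 0.004 m and x of blank2 in the frame of fence between -0.139 and -0.012 m and horizontal distance between any of blank1, blank3, blank4, blank5 and blank2 below 0.032 m and z of blank3 in the frame of fence between -0.004 and 0.004 m and x of blank3 in the frame of fence between -0.139 and -0.012 m and horizontal distance between any of blank1, blank2, blank4, blank5 and blank3 below 0.032 m and z of blank4 in the frame of fence between -0.004 and 0.004 m and x of blank4 in the frame of fence between -0.139 and -0.012 m and horizontal distance between any of blank1, blank2, blank3, blank5 and blank4 below 0.032 m and z of blank5 in the frame of fence between -0.004 and 0.004 m and x of blank5 in the frame of fence between -0.139 and -0.012 m and horizontal distance between any of blank1, blank2, blank3, blank4 and blank5 below 0.032 m and y of blank1 in the frame of fence between 0.025 and 0.055 m and y of blank2 in the frame of fence between 0.025 and 0.055 m and y of blank3 in the frame of fence between 0.025 and 0.055 m and y of blank4 in the frame of fence between 0.025 and 0.055 m and y of blank5 in the frame of fence between 0.025 and 0.055 m), for 0.2 s.
3. the lever is flipped over to clamp with the needle inside the brass band (value of joint lever above 1.45 rad and value of joint needle between 0.6 and 1.28 rad), for 0.2 s.
At the end, for the whole second after the job is handed in: Lever within 0.12 rad of fully clamped, needle at 0.60 to 1.28 rad, every blank upright on the bed, within about 2.5 mm of the fence; first within 2 mm of the stop, each within 2 mm of a neighbour (row of five at most 4 mm over its tight length), all at rest (all of step 3 and x of any of blank1, blank2, blank3, blank4, blank5 in the frame of fence above -0.017 m and (horizontal distance between row_third and blank1 below 0.012 m or horizontal distance between row_third and blank2 below 0.012 m or horizontal distance between row_third and blank3 below 0.012 m or horizontal distance between row_third and blank4 below 0.012 m or horizontal distance between row_third and blank5 below 0.012 m or x of each of blank1, blank2, blank3, blank4, blank5 in the frame of fence above -0.095 m) and z of blank1 in the frame of fence between -0.004 and 0.004 m and angle between each of blank1, blank2, blank3, blank4, blank5's own z axis and vertical below 0.1 rad and angle between the x axis of each of blank1, blank2, blank3, blank4, blank5 and the x axis of fence, either way round below 0.1 rad and x of blank1 in the frame of fence between -0.139 and -0.012 m and horizontal distance between any of blank2, blank3, blank4, blank5 and blank1 below 0.032 m and z of blank2 in the frame of fence between -0.004 and 0.004 m and x of blank2 in the frame of fence between -0.139 and -0.012 m and horizontal distance between any of blank1, blank3, blank4, blank5 and blank2 below 0.032 m and z of blank3 in the frame of fence between -0.004 and 0.004 m and x of blank3 in the frame of fence between -0.139 and -0.012 m and horizontal distance between any of blank1, blank2, blank4, blank5 and blank3 below 0.032 m and z of blank4 in the frame of fence between -0.004 and 0.004 m and x of blank4 in the frame of fence between -0.139 and -0.012 m and horizontal distance between any of blank1, blank2, blank3, blank5 and blank4 below 0.032 m and z of blank5 in the frame of fence between -0.004 and 0.004 m and x of blank5 in the frame of fence between -0.139 and -0.012 m and horizontal distance between any of blank1, blank2, blank3, blank4 and blank5 below 0.032 m and y of blank1 in the frame of fence between 0.029 and 0.0345 m and y of blank2 in the frame of fence between 0.029 and 0.0345 m and y of blank3 in the frame of fence between 0.029 and 0.0345 m and y of blank4 in the frame of fence between 0.029 and 0.0345 m and y of blank5 in the frame of fence between 0.029 and 0.0345 m and linear speed of each of blank1, blank2, blank3, blank4, blank5 below 0.01 m/s); the robot touches nothing.
It fails at once if the wing nut is turned while the lever is on its way to clamped or clamped (value of joint lever above 0.7 rad and (velocity of joint nut above 0.4 rad/s or velocity of joint nut below -0.4 rad/s)).
It fails at once if one of the other things on the bench is knocked away (more than 6 cm) or the glue bottle is knocked over (distance of any of offcut, wax_tin, glue from where it was at the start of the episode above 0.06 m or angle between glue's own z axis and vertical above 0.7 rad).
Of blank1, blank2, blank3, blank4, blank5 only 3 to 5 are there at a start; the rules pass over those that are not, and their reading is None.
At some moment in a run one of blank1, blank2, blank3, blank4, blank5 may be knocked a few centimetres aside while the robot is not near it.
Once in a run the grip may slacken for a moment while it holds something.
It also fails if it takes over 210 s, if anything falls off the work surface, if the arm or the gripper's body presses on something with over 40 N, if the wrist force passes 120 N, or if a joint passes its speed limit or range.

## Robot

A 7-joint arm with a two-finger parallel gripper is mounted at the origin on the work surface. World frame = base frame: x ahead of the robot, y to its left, z up, the work surface at z = 0. Lengths are in m, angles in rad, forces in N, time in s.
With the tool pointing down it reaches from about 0.4 to 0.85 m from the base axis. Payload 10.4 kg.
Tool frame: the origin (TCP) lies midway between the tips of the shut fingers; the grasp point (between the pads) lies pinch_z behind it (pinch_z is the distance from the TCP to the grasp point, in m); z points along the fingers, y is the line along which they close (so a half turn about z gives the same grasp; the last joint's range is limited). The gripper opens to 85 mm and grips with 20 to 120 N. Pads are 22 mm wide; open, the fingers measure 114 mm over their backs; the gripper's body (76 mm by 85 mm) begins 54 mm behind the grasp point. The pads swing forward as they close: fully open they stand 13 mm farther back than shut.
Start: joints at [-1.154, 0.332, -0.065, 1.46, 0.022, 1.35, -0.088], TCP at [0.266, 0.566, 0.231] pointing down, gripper open.
Joint ranges: [-2.6, 2.6], [-0.5, 2.12], [-1.47, 1.34], [0.16, 2.42], [-1.27, 4.41], [0.06, 2.06], [-2.6, 2.6]. Speed limits (rad/s): [2.22, 2.22, 2.79, 2.79, 3.14, 3.14, 3.14].

## Interface

Orientations are given as a 3x3 rotation matrix whose columns are the frame's x, y, z axes.
In Python, from rig import * gives the robot as it stands. The module is installed in compiled form; this text tells all that it offers.
- The arm moves only by the tool step_arm, never from a script. Its argument "commands" is one flat list of numbers, 5 for each row, row after row: the shift along the world's x, y, z in m, then the turn about the world's z in rad, then the opening, from 0 (shut) to 1 (fully open). A call has 1 to 10 rows; each row is the pose to reach, as a shift and turn from the pose commanded when the call began; what a row does not reach only later rows make up. A row lasts 1/12 s, in which the tool goes at most 41.7 mm and 7.16 degrees, less where a joint would pass 70% of its speed; a pose out of reach is approached as far as the arm can. A call with a gripper value outside its range is refused whole. The fingers move at their own pace and stop on an object; "newtons" is the grip in N (left out, the last holds). Time passes only in rows, so rows that repeat a pose let the fingers close. It gives the time, the measured TCP pose, the force, the opening and the grip force at its end, in the units of the state.
- sense(): the state, without advancing time (a new reading comes with each control period).
- camera(name): name is "scene" or "top"; returns a dict with "pixels" (480x640x3 uint8, red, green, blue), "mtx" (3x3 intrinsics, pixels), "rvec" (rotation vector, rad) and "tvec" (3), from world to camera coordinates, as OpenCV has them. Camera axes: x right, y down, z forward; pixel columns grow to the right and rows downward; lengths in m; the calibration is good to about 2 mm. A picture is of the moment at which its call begins. There is no depth.
- sign_off(): hands the job in; it is judged then, once.
The state is a dict: "clock": time; "q": joint angles; "joint_vel": joint speeds; "joint_torque": joint torques, N m; "ee_pos": TCP position; "tcp_rot": TCP orientation; "ft_force": force on the tool from outside, world axes, zero at the start; "torque": the same for the moment, N m; "gripper_width": finger opening in m; "grip_force": force on a finger pad.
Only numpy, scipy, OpenCV 4.12 (cv2) and the standard library are available. Lean on these libraries where they do the work, as an engineer would, in place of code of your own. Each camera call takes 0.05 s, during which the arm holds its last target. There are 200 camera calls.

## Working session

There is one attempt and no reset: what is moved stays moved. The work goes in short steps, Python scripts to look and compute and a tool call to move; the robot and the scene stay as the last step left them, time stands still between calls to the robot, and variables do not carry over. Pictures are saved under pics/ and viewed, at most 14 in all, crops included, and the job is handed in when it is done.

Besides the shell and the picture viewer there is one more tool, called after ">>>" by a JSON object that holds its "method" and its "body", one argument or row to a line. step_arm: Moves the arm, as the interface text tells. Its arguments: {"type":"object","properties":{"commands":{"type":"array"},"newtons":{"type":"number"}},"required":["commands"]}

```bash
mkdir -p pics; cat > h.py <<'E'
from rig import *
import numpy as np, cv2
def shot(n,f=None):
    c=camera(n)
    if f: cv2.imwrite('pics/'+f,c['pixels'][:,:,::-1])
    return c
def ray(c,uv,z):
    R=cv2.Rodrigues(np.array(c['rvec'],float))[0]; t=np.array(c['tvec'],float).ravel()
    p=cv2.undistortPoints(np.array(uv,float).reshape(-1,1,2),np.array(c['mtx']),None).reshape(-1,2)
    d=np.c_[p,np.ones(len(p))]@R; o=-R.T@t
    return o+d*((z-o[2])/d[:,2])[:,None]
def proj(c,P):
    return cv2.projectPoints(np.array(P,float).reshape(-1,1,3),np.array(c['rvec'],float),np.array(c['tvec'],float),np.array(c['mtx']),None)[0].reshape(-1,2)
E
python3 - <<'E'
from h import *
for n in('top','scene'):
    c=shot(n,n+'0.png'); R=cv2.Rodrigues(np.array(c['rvec'],float))[0]; print(n,c['mtx'],-R.T@np.array(c['tvec']).ravel())
s=sense(); print(s)
E
```

```text
top [[541.35367772   0.         321.62238967]
 [  0.         541.35367772 239.18909288]
 [  0.           0.           1.        ]] [ 0.43786899 -0.04063422  1.16914678]
scene [[498.06795543   0.         313.37474599]
 [  0.         498.06795543 234.05527055]
 [  0.           0.           1.        ]] [1.22421369 0.14210289 0.88806111]
{'clock': 0.1, 'q': array([-1.15356992,  0.3328154 , -0.0646915 ,  1.46088631,  0.02157134,
        1.34990267, -0.08851097]), 'joint_vel': array([ 0.00044823, -0.0020035 ,  0.00052921, -0.00267173,  0.00080052,
        0.00145353, -0.00131521]), 'joint_torque': array([ 9.95249065e-04, -6.26744056e+01,  4.90408740e-02, -3.92428493e+01,
        1.64236670e-02,  7.00495031e-03, -4.20750325e-05]), 'ee_pos': array([0.26596404, 0.56519837, 0.23057743]), 'tcp_rot': array([[-9.04823263e-01,  4.25787015e-01, -5.28689046e-04],
       [ 4.25787342e-01,  9.04822459e-01, -1.20706721e-03],
       [-3.55838235e-05, -1.31729160e-03, -9.99999132e-01]]), 'ft_force': array([ 0.57451247, -0.24972677,  0.0573676 ]), 'torque': array([-0.03293361,  0.06318033,  0.03133963]), 'grip_force': 0.0, 'gripper_width': 0.0854231565472319}
```

View pics/top0.png

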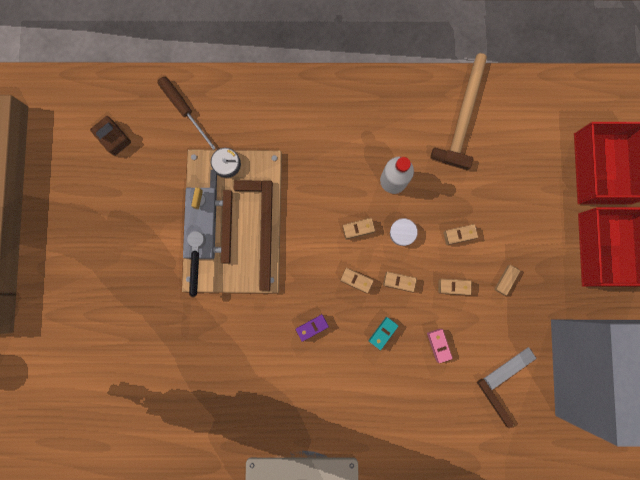

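View pics/scene0.png

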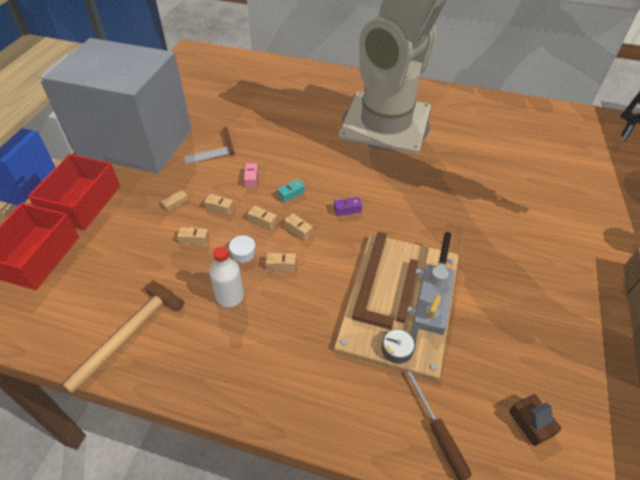

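Top view: the five slotted pale blanks are at about (359,229), (461,235), (357,281), (400,282) and (456,287). Things that could be mistaken for them are the slotless offcut (508,280), purple (312,328), turquoise (384,333) and pink (440,346). The clamp is at x 183–281, y 150–294, with the lever clamped (handle at 195,270), the wing nut at (197,198) and the dial at (226,162).

```bash
python3 - <<'E'
from h import *
c=shot('top'); im=c['pixels'][:,:,::-1].copy()
a=cv2.resize(im[140:305,175:290],None,fx=3.4,fy=3.4,interpolation=cv2.INTER_CUBIC)
b=cv2.resize(im[205:310,330:530],None,fx=2,fy=2,interpolation=cv2.INTER_CUBIC)
o=np.zeros((600,800,3),np.uint8); o[:a.shape[0],:a.shape[1]]=a[:600]; o[:b.shape[0],395:795]=b
cv2.imwrite('pics/crop1.png',o)
hsv=cv2.cvtColor(im,cv2.COLOR_BGR2HSV)
for p in [(345,235),(395,277),(440,250),(270,250),(508,280)]: print(p,hsv[p[1],p[0]])
m=cv2.inRange(hsv,(8,40,170),(28,150,255))
m=cv2.morphologyEx(m,cv2.MORPH_CLOSE,np.ones((5,5)))
for k in cv2.findContours(m,0,2)[0]:
    if 150<cv2.contourArea(k)<40000:
        r=cv2.minAreaRect(k); box=cv2.boxPoints(r)
        z=.028 if cv2.contourArea(k)<2000 else .018
        W=ray(c,box,z); 
        print(np.round(r[0],1),np.round(r[1],1),round(r[2],1),cv2.contourArea(k),'W',np.round(W[:,:2].mean(0),4),np.round(np.linalg.norm(np.diff(W[:3],axis=0),axis=1),3), 'yaw', np.round([np.degrees(np.arctan2(*(W[i+1]-W[i])[[1,0]])) for i in(0,1)],1))
        if z==.018: print(np.round(W,4))
E
```

```text
(345, 235) [ 15 121 143]
(395, 277) [ 15 116 193]
(440, 250) [ 11 155 151]
(270, 250) [ 11 150  56]
(508, 280) [ 14 117 192]
[455.5 286.5] [13. 29.] 90.0 344.5 W [ 0.4694 -0.3241] [0.061 0.027] yaw [-89.9 178.3]
[399.9 281.3] [29.9 13. ] 11.9 344.0 W [ 0.4802 -0.2074] [0.027 0.063] yaw [ -12.6 -101.8]
[356.6 280. ] [29.7 13. ] 25.0 345.5 W [ 0.4829 -0.1161] [0.027 0.062] yaw [ -25.2 -115. ]
[507.7 279.6] [11.3 27.3] 28.1 229.5 W [ 0.4841 -0.4345] [0.058 0.023] yaw [ -29.7 -118.5]
[205.5 276. ] [30. 15.] 90.0 407.0 W [0.4907 0.2017] [0.032 0.063] yaw [ -89.9 -178.6]
[185.7 274.6] [ 6.5 31.1] 2.4 152.5 W [0.4936 0.2434] [0.065 0.014] yaw [ -0.6 -92.3]
[461.4 233.6] [13.  29.3] 77.2 338.0 W [ 0.5815 -0.3397] [0.063 0.028] yaw [ -77.1 -169. ]
[358.4 227.6] [12.6 29.1] 76.0 330.5 W [ 0.5939 -0.1208] [0.062 0.027] yaw [ -75.8 -166.6]
[241. 242.] [98. 36.] 90.0 2277.5 W [0.5649 0.1299] [0.078 0.211] yaw [ -89.9 -179.2]
[[0.6703 0.1707 0.018 ]
 [0.6704 0.0929 0.018 ]
 [0.4596 0.0898 0.018 ]
 [0.4595 0.166  0.018 ]]
[258.5 169.5] [37. 41.] 90.0 845.0 W [0.72   0.0936] [0.089 0.081] yaw [ -89.9 -179.4]
[197.8 167.6] [22.1 35.7] 3.8 582.5 W [0.724  0.2243] [0.079 0.048] yaw [ -2.  -93.8]
[467.7 101.8] [  7.7 100.3] 16.6 580.0 W [ 0.8732 -0.362 ] [0.229 0.017] yaw [ -17.5 -107.3]
```

View pics/crop1.png

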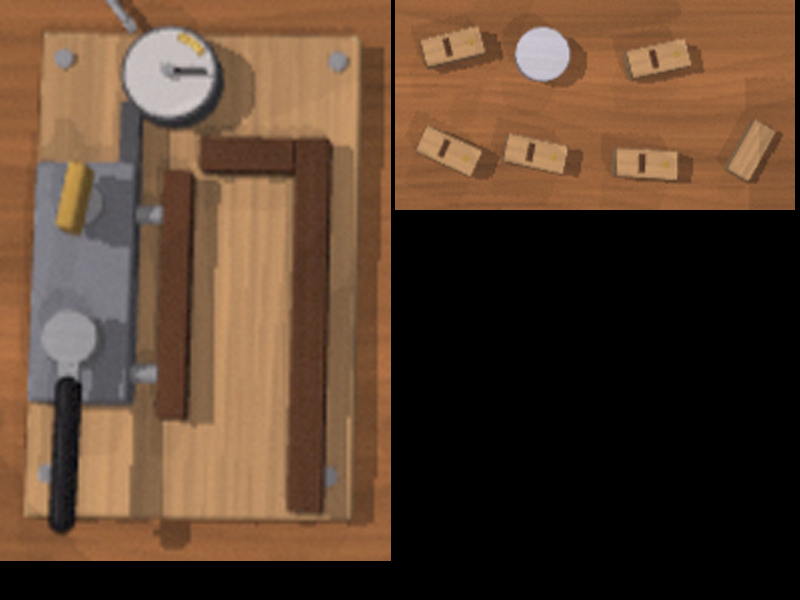

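Crop: confirmed five slotted blanks with brass dots, and the offcut has no slot (crop 755,150). In the clamp the fence's inner edge is at crop x≈294, the stop face at y≈170, the hub at (70,337), the nut wing at (74,197), and the needle points to -y.

```bash
python3 - <<'E'
from h import *
c=shot('top'); im=c['pixels'][:,:,::-1].copy()
hsv=cv2.cvtColor(im,cv2.COLOR_BGR2HSV)
def P(u,v,z): return np.round(ray(c,[(175+u/3.4,140+v/3.4)],z)[0,:2],4)
print('board',[P(*p,.018) for p in [(45,34),(360,37),(351,520),(26,516)]])
print('screws',[P(*p,.018) for p in [(65,58),(338,61),(329,477),(46,472)]])
print('hub',P(70,336,.071),'handle end',P(62,525,.066),'dial',P(169,71,.045),'nut',P(74,197,.081))
g=im.astype(int).sum(2)
# fence inner edge rows (dark): half-level crossing
def cross(prof,lo):
    h=(prof.max()+prof.min())/2; i=np.where((prof[:-1]-h)*(prof[1:]-h)<=0)[0][0]
    return lo+i+(prof[i]-h)/(prof[i]-prof[i+1])
pts=[(cross(g[v,250:268],250),v) for v in range(205,285,5)]
W=ray(c,pts,.036); f=np.polyfit(W[:,0],W[:,1],1); print('fence line slope',f, 'resid',np.std(W[:,1]-np.polyval(f,W[:,0])))
pt=[(u,cross(g[186:200,u],186)) for u in range(240,258,3)]
print('stop edge px',np.round(pt,1)); W=ray(c,pt,.018); print('bottom edge as z=.018',np.round(W,4)[:,:2])
pj=[(cross(g[v,226:240],226),v) for v in range(200,256,6)]
print('jaw px',np.round(pj,1)); print(np.round(ray(c,pj,.018)[:,:2],4)); print(np.round(ray(c,pj,.037)[:,:2],4))
m=cv2.inRange(hsv,(18,140,90),(35,255,255)); m[:, :180]=0;m[:,220:]=0;m[:180]=0;m[215:]=0
k=max(cv2.findContours(m,0,2)[0],key=cv2.contourArea); r=cv2.minAreaRect(k); print('nut',r,np.round(ray(c,cv2.boxPoints(r),.081)[:,:2],4))
print(im[180:215:2,190:205].sum(2)[::2])
E
```

```text
board [array([0.7655, 0.2486]), array([0.7639, 0.0466]), array([0.4555, 0.0491]), array([0.4577, 0.2513])]
screws [array([0.7497, 0.2353]), array([0.7481, 0.0605]), array([0.4822, 0.0631]), array([0.4851, 0.2397])]
hub [0.5644 0.2148] handle end [0.4516 0.2175] dial [0.7342 0.1637] nut [0.6472 0.2124]
fence line slope [-0.00852484  0.09285669] resid 0.00025101380835670397
stop edge px [[240.  191.5]
 [243.  191.9]
 [246.  191.6]
 [249.  191.6]
 [252.  191.6]
 [255.  191.8]]
bottom edge as z=.018 [[0.6737 0.134 ]
 [0.6727 0.1275]
 [0.6736 0.1211]
 [0.6736 0.1146]
 [0.6735 0.1081]
 [0.6731 0.1016]]
jaw px [[232.5 200. ]
 [232.1 206. ]
 [231.8 212. ]
 [231.9 218. ]
 [231.8 224. ]
 [231.8 230. ]
 [231.7 236. ]
 [231.  242. ]
 [231.6 248. ]
 [231.3 254. ]]
[[0.655  0.1498]
 [0.6419 0.1505]
 [0.6288 0.1507]
 [0.6157 0.1503]
 [0.6027 0.1503]
 [0.5897 0.15  ]
 [0.5767 0.15  ]
 [0.5638 0.1513]
 [0.5509 0.1496]
 [0.5381 0.1501]]
[[0.6514 0.1466]
 [0.6385 0.1473]
 [0.6256 0.1476]
 [0.6128 0.1471]
 [0.6    0.1471]
 [0.5872 0.1468]
 [0.5744 0.1468]
 [0.5617 0.1481]
 [0.5491 0.1465]
 [0.5364 0.147 ]]
nut ((196.3845977783203, 197.57691955566406), (6.864064693450928, 19.415496826171875), 11.309932708740234) [[0.6297 0.2234]
 [0.6691 0.2168]
 [0.6664 0.203 ]
 [0.6269 0.2097]]
[[386 364 362 370 367 353 357 346 350 359 379 388 391 398 404]
 [380 364 366 369 366 355 359 368 345 352 341 342 363 359 370]
 [359 327 335 335 364 439 414 382 380 342 293 339 370 366 365]
 [357 354 352 331 414 436 413 393 357 268 213 193 270 372 291]
 [357 359 367 398 428 416 404 365 279 213 199 227 318 323 257]
 [372 358 390 417 412 398 375 289 209 214 219 325 336 331 322]
 [395 372 417 405 393 386 306 214 202 205 315 316 288 234 254]
 [390 378 369 324 286 267 241 227 244 331 265 247 256 270 273]
 [384 380 374 366 373 363 367 365 383 381 377 378 387 377 368]]
```

>>> {"method": "step_arm", "body": {
  "commands": [0.1,-0.17,-0.05,0.2,0.3,0.213,-0.35,-0.1,0.44,0.3,0.213,-0.35,-0.1,0.44,0.3,0.213,-0.35,-0.1,0.44,0.3,0.213,-0.35,-0.1,0.44,0.3,0.213,-0.35,-0.1,0.44,0.3,0.213,-0.35,-0.1,0.44,0.3,0.213,-0.35,-0.1,0.44,0.3,0.213,-0.35,-0.1,0.44,0.3,0.213,-0.35,-0.1,0.44,0.3],
  "newtons": 30
}}

```text
clock: 1.03
ee_pos: [0.4765, 0.219, 0.1326]
tcp_rot: [[-1.0, -0.0, 0.0], [-0.0, 1.0, 0.0], [-0.0, 0.0, -1.0]]
ft_force: [0.4, 0.3, -0.1]
gripper_width: 0.0255
grip_force: 0.0
```

>>> {"method": "step_arm", "body": {
  "commands": [0,0,-0.03,0,0.3,0,0,-0.055,0,0.3,0,0,-0.077,0,0.3,0,0,-0.077,0,0.3,0,0,-0.077,0,0.3]
}}

```text
clock: 1.45
ee_pos: [0.4752, 0.2205, 0.0554]
tcp_rot: [[-1.0, -0.0, -0.002], [-0.0, 1.0, -0.001], [0.002, -0.001, -1.0]]
ft_force: [-0.5, 0.5, 1.2]
gripper_width: 0.0258
grip_force: 0.0
```

>>> {"method": "step_arm", "body": {
  "commands": [0,0,0,0,0.3,0,0,0,0,0.3,0,0,0,0,0.3]
}}

```text
clock: 1.7
ee_pos: [0.4766, 0.2214, 0.0573]
tcp_rot: [[-1.0, -0.0, 0.002], [-0.0, 1.0, 0.001], [-0.002, 0.001, -1.0]]
ft_force: [-0.7, 0.1, 1.2]
gripper_width: 0.0252
grip_force: 0.0
```

```bash
python3 - <<'E'
from h import *
c=shot('top'); s=shot('scene'); 
a=cv2.resize(c['pixels'][140:305,140:300],None,fx=2.5,fy=2.5); b=cv2.resize(s['pixels'][200:365,340:500],None,fx=2.5,fy=2.5)
cv2.imwrite('pics/lev.png',np.hstack([a,b])[:,:,::-1]); print(sense()['ee_pos'])
E
```

```text
[0.4763486  0.22126642 0.05684979]
```

View pics/lev.png

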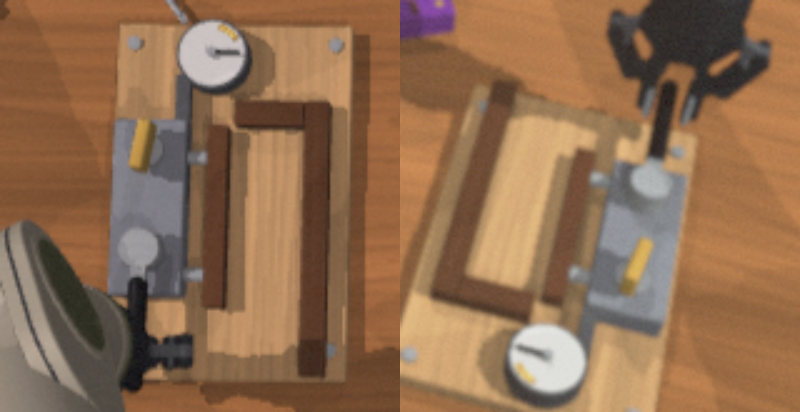

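Both fingers straddle the handle (left panel ~(135,340), right ~(665,105)), so I'll swing it open.

>>> {"method": "step_arm", "body": {
  "commands": [0.001,0.01,0,-0.12,0.3,0.002,0.02,0,-0.24,0.3,0.005,0.03,0,-0.36,0.3,0.01,0.039,0,-0.48,0.3,0.015,0.048,0,-0.6,0.3,0.021,0.056,0,-0.72,0.3,0.028,0.063,0,-0.84,0.3,0.036,0.07,0,-0.96,0.3,0.045,0.075,0,-1.08,0.3,0.054,0.079,0,-1.2,0.3]
}}

```text
clock: 2.63
ee_pos: [0.5298, 0.3005, 0.0562]
tcp_rot: [[-0.358, 0.934, -0.0], [0.934, 0.358, 0.0], [0.0, -0.0, -1.0]]
ft_force: [-2.5, 0.1, 0.5]
gripper_width: 0.0255
grip_force: 1.0
```

>>> {"method": "step_arm", "body": {
  "commands": [0.01,0.003,0,-0.12,0.3,0.02,0.005,0,-0.24,0.3,0.031,0.006,0,-0.36,0.3,0.036,0.006,0,-0.4,0.3,0.038,0.006,0,-0.4,0.3,0.038,0.006,0,-0.4,0.3,0.038,0.006,0,-0.4,0.3]
}}

```text
clock: 3.22
ee_pos: [0.5677, 0.3058, 0.056]
tcp_rot: [[0.027, 1.0, 0.0], [1.0, -0.027, 0.0], [0.0, 0.0, -1.0]]
ft_force: [-0.3, -0.1, -0.8]
gripper_width: 0.0256
grip_force: 0.0
```

>>> {"method": "step_arm", "body": {
  "commands": [0,0,0.04,0,0.3,0,0,0.08,0,0.3,0,0,0.12,0,0.3,0.0,0,0.12,0,0.3]
}}

```text
clock: 3.55
ee_pos: [0.5712, 0.3069, 0.185]
tcp_rot: [[0.028, 1.0, 0.01], [1.0, -0.028, 0.007], [0.007, 0.01, -1.0]]
ft_force: [0.7, -0.1, 0.9]
gripper_width: 0.0254
grip_force: 0.0
```

```bash
python3 - <<'E'
from h import *
c=shot('top'); s=shot('scene'); 
a=cv2.resize(c['pixels'][140:305,140:300],None,fx=2.5,fy=2.5); b=cv2.resize(s['pixels'][200:365,340:500],None,fx=2.5,fy=2.5)
cv2.imwrite('pics/lev2.png',np.hstack([a,b])[:,:,::-1]); print(sense()['ee_pos'])
E
```

```text
[0.56868597 0.30605923 0.17808249]
```

View pics/lev2.png

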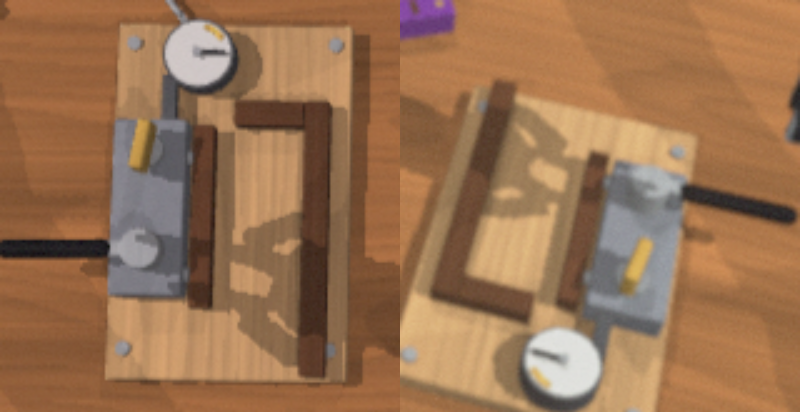

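The lever is open (handle to the left at (50,248)) and the jaw has moved back. The nut wing is about 0.16 rad off press x. Next are the blanks.

```bash
cat >> h.py <<'E'
def blanks(c=None):
    c=c or shot('top'); im=c['pixels'][:,:,::-1]; hsv=cv2.cvtColor(im,cv2.COLOR_BGR2HSV)
    m=cv2.morphologyEx(cv2.inRange(hsv,(8,40,170),(28,150,255)),cv2.MORPH_CLOSE,np.ones((5,5))); m[:,:290]=0
    s=sense(); R=s['tcp_rot']; ty=np.arctan2(R[1,1],R[0,1]); print('ee',np.round(s['ee_pos'],4),'toolyaw',round(ty,3),'q7',np.round(s['q'][6],2),'t',round(s['clock'],1))
    for k in cv2.findContours(m,0,2)[0]:
        A=cv2.contourArea(k)
        if 150<A<700:
            r=cv2.minAreaRect(k); W=ray(c,cv2.boxPoints(r),.028)[:,:2]; e=[W[1]-W[0],W[2]-W[1]]; d=max(e,key=np.linalg.norm); 
            L=sorted(np.linalg.norm(e,axis=1)); a=np.arctan2(d[1],d[0]); dt=(a-ty+np.pi/2)%np.pi-np.pi/2; cen=W.mean(0)
            print(np.round(r[0]),A,'c',np.round(cen,4),'L',np.round(L,3),'yaw',round(a%np.pi,3),'turn',round(dt,3),'d',np.round(cen-s['ee_pos'][:2],4))
E
python3 - <<'E'
from h import *
c=shot('top'); blanks(c)
for n,p,z in [('cap',(403,163),.15),('tin',(404,232),.03),('tinL',(390.5,232),.03),('gbottomL',(379,185),0.0)]: print(n,np.round(ray(c,[p],z),3))
im=c['pixels'][:,:,::-1]; 
for z,y in((.15,None),):pass
E
```

```text
ee [0.5677 0.3058 0.1761] toolyaw -0.028 q7 -0.47 t 3.7
[332. 383.] 264.0 c [ 0.2719 -0.064 ] L [0.033 0.097] yaw 1.29 turn 1.318 d [-0.2958 -0.3698]
[456. 286.] 351.0 c [ 0.4695 -0.3242] L [0.028 0.063] yaw 1.489 turn 1.517 d [-0.0982 -0.6299]
[406. 283.] 152.0 c [ 0.4768 -0.2204] L [0.028 0.036] yaw 1.375 turn 1.403 d [-0.0909 -0.5261]
[508. 280.] 277.5 c [ 0.4841 -0.4351] L [0.024 0.059] yaw 2.606 turn -0.507 d [-0.0837 -0.7409]
[462. 234.] 347.0 c [ 0.5813 -0.3399] L [0.029 0.063] yaw 1.804 turn -1.31 d [ 0.0135 -0.6457]
[358. 228.] 335.0 c [ 0.5937 -0.1208] L [0.028 0.062] yaw 1.819 turn -1.294 d [ 0.0259 -0.4266]
[468. 102.] 666.5 c [ 0.8727 -0.3621] L [0.019 0.23 ] yaw 2.843 turn -0.27 d [ 0.3049 -0.6679]
cap [[ 0.703 -0.199  0.15 ]]
tin [[ 0.584 -0.217  0.03 ]]
tinL [[ 0.584 -0.189  0.03 ]]
gbottomL [[ 0.692 -0.169  0.   ]]
```

>>> {"method": "step_arm", "body": {
  "commands": [0.026,-0.427,0,-1.294,0.88,0.026,-0.427,0,-1.294,0.88,0.026,-0.427,0,-1.294,0.88,0.026,-0.427,0,-1.294,0.88,0.026,-0.427,0,-1.294,0.88,0.026,-0.427,0,-1.294,0.88,0.026,-0.427,0,-1.294,0.88,0.026,-0.427,0,-1.294,0.88,0.026,-0.427,0,-1.294,0.88,0.026,-0.427,0,-1.294,0.88]
}}

```text
clock: 4.53
ee_pos: [0.592, -0.1118, 0.1744]
tcp_rot: [[0.959, 0.283, -0.002], [0.283, -0.959, 0.0], [-0.002, -0.001, -1.0]]
ft_force: [0.9, 0.1, 0.2]
gripper_width: 0.075
grip_force: 0.0
```

>>> {"method": "step_arm", "body": {
  "commands": [0,0,-0.02,-0.044,0.88,0,0,-0.06,-0.044,0.88,0,0,-0.09,-0.044,0.88,0,0,-0.09,-0.044,0.88,0,0,-0.09,-0.044,0.88,0,0,-0.09,-0.044,0.88]
}}

```text
clock: 5.03
ee_pos: [0.5935, -0.1104, 0.087]
tcp_rot: [[0.969, 0.245, 0.001], [0.245, -0.969, -0.001], [0.0, 0.001, -1.0]]
ft_force: [-0.2, -0.1, 0.9]
gripper_width: 0.075
grip_force: 0.0
```

```bash
python3 - <<'E'
from h import *
s=shot('scene'); print(sense()['ee_pos'],sense()['q'])
c=shot('top')
a=cv2.resize(c['pixels'][180:300,300:420],None,fx=3.3,fy=3.3); b=cv2.resize(s['pixels'][190:310,210:330],None,fx=3.3,fy=3.3)
cv2.imwrite('pics/b1.png',np.hstack([a,b])[:,:,::-1])
E
```

```text
[ 0.59406645 -0.11033551  0.08762349] [-0.47176517  0.49112909  0.74428522  1.7155514  -0.37101598  1.07879972
 -0.9315465 ]
```

View pics/b1.png

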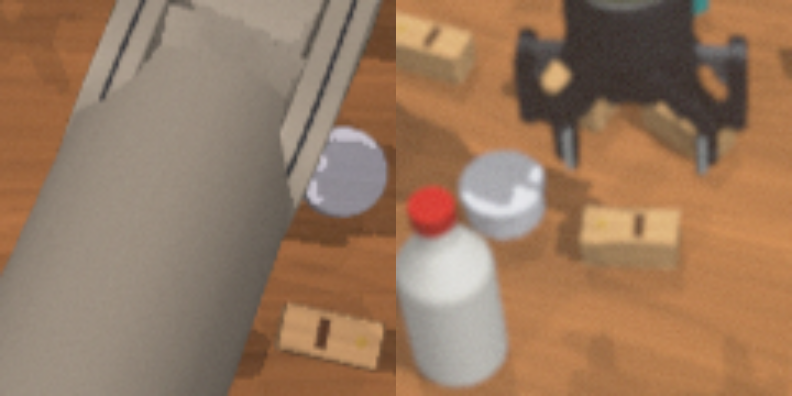

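The gripper (right panel, fingers at (570,150) and (705,150)) is above and behind the blank at (630,235), with the tin and bottle clear. The last move was short in y, so I correct by -10 mm and descend.

>>> {"method": "step_arm", "body": {
  "commands": [0,-0.0105,0,0,0.9,0,-0.0105,-0.035,0,0.9,0,-0.0105,-0.06,0,0.9,0,-0.0105,-0.072,0,0.9,0,-0.0105,-0.072,0,0.9,0,-0.0105,-0.072,0,0.9,0,-0.0105,-0.072,0,0.9],
  "newtons": 30
}}

```text
clock: 5.72
ee_pos: [0.5943, -0.1211, 0.0156]
tcp_rot: [[0.969, 0.245, 0.002], [0.245, -0.969, -0.0], [0.002, 0.001, -1.0]]
ft_force: [1.0, 0.4, 0.9]
gripper_width: 0.0767
grip_force: 0.0
```

```bash
python3 - <<'E'
from h import *
s=shot('scene'); e=sense()['ee_pos']; print(e, proj(s,[e]), proj(s,[[.5937,-.1208,.028]]))
b=cv2.resize(s['pixels'][210:310,230:330],None,fx=5,fy=5)
cv2.imwrite('pics/b2.png',b[:,:,::-1])
E
```

```text
[ 0.59436611 -0.12097876  0.01570764] [[279.58466953 261.65408405]] [[279.50493986 258.00212504]]
```

View pics/b2.png

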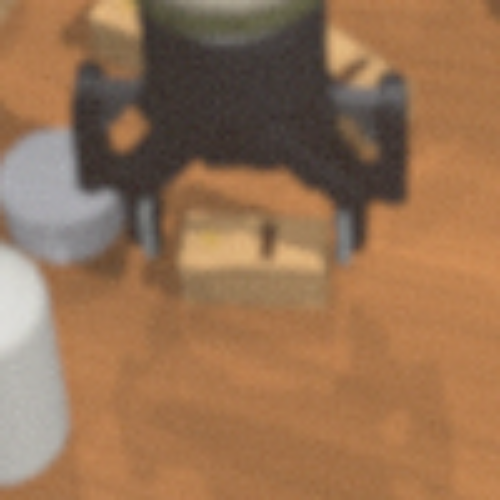

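The fingers straddle blank (255,250 in the crop), with tips near the upper part of its ends. Closing.

>>> {"method": "step_arm", "body": {
  "commands": [0,0,0,0,0.6,0,0,0,0,0.6,0,0,0,0,0.6,0,0,0,0,0.6,0,0,0,0,0.6,0,0,0,0,0.6],
  "newtons": 40
}}

```text
clock: 6.27
ee_pos: [0.5941, -0.1207, 0.0156]
tcp_rot: [[0.969, 0.245, 0.002], [0.245, -0.969, 0.0], [0.002, 0.0, -1.0]]
ft_force: [-2.2, 0.7, 8.8]
gripper_width: 0.0629
grip_force: 42.3
```

>>> {"method": "step_arm", "body": {
  "commands": [0,0,0.03,0,0.6,0,0,0.07,0,0.6,0,0,0.1,0,0.6,0,0,0.1,0,0.6,0,0,0.1,0,0.6]
}}

```text
clock: 6.68
ee_pos: [0.5945, -0.1207, 0.1164]
tcp_rot: [[0.969, 0.245, 0.004], [0.245, -0.969, 0.0], [0.004, 0.001, -1.0]]
ft_force: [-1.1, -0.7, -1.5]
gripper_width: 0.0625
grip_force: 45.3
```

```bash
python3 - <<'E'
from h import *
s=shot('scene'); e=sense()['ee_pos']; print(e, proj(s,[e]))
b=cv2.resize(s['pixels'][160:280,220:340],None,fx=4,fy=4)
cv2.imwrite('pics/b3.png',b[:,:,::-1])
E
```

```text
[ 0.5935118  -0.1203064   0.11466625] [[277.82924904 231.95200476]]
```

View pics/b3.png

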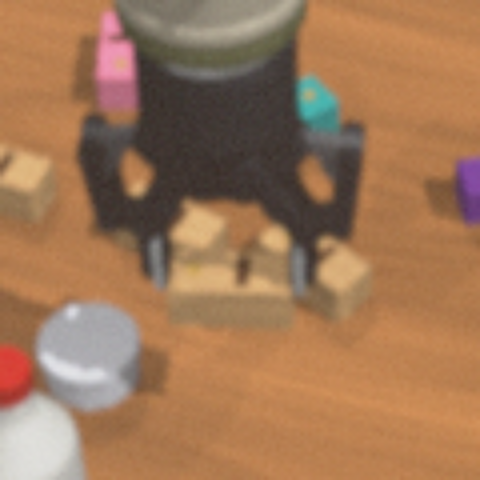

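The blank is held level between the pads at (160,275) and (298,275). Carrying it to the first place.

>>> {"method": "step_arm", "body": {
  "commands": [0.058,0.2425,0.02,-0.256,0.6,0.058,0.2425,0.02,-0.256,0.6,0.058,0.2425,0.02,-0.256,0.6,0.058,0.2425,0.02,-0.256,0.6,0.058,0.2425,0.02,-0.256,0.6,0.058,0.2425,0.02,-0.256,0.6,0.058,0.2425,0.02,-0.256,0.6,0.058,0.2425,0.02,-0.256,0.6,0.058,0.2425,0,-0.256,0.6,0.058,0.2425,0,-0.256,0.6]
}}

```text
clock: 7.57
ee_pos: [0.6491, 0.1205, 0.1101]
tcp_rot: [[1.0, -0.009, -0.005], [-0.009, -1.0, -0.002], [-0.005, 0.002, -1.0]]
ft_force: [-0.7, -0.6, -1.7]
gripper_width: 0.0625
grip_force: 45.3
```

>>> {"method": "step_arm", "body": {
  "commands": [0,0,-0.03,0,0.6,0,0,-0.05,0,0.6,0,0,-0.06,0,0.6,0,0,-0.06,0,0.6,0,0,-0.06,0,0.6,0,0,-0.06,0,0.6]
}}

```text
clock: 8.07
ee_pos: [0.6519, 0.1215, 0.0553]
tcp_rot: [[1.0, -0.009, 0.002], [-0.009, -1.0, 0.0], [0.002, -0.0, -1.0]]
ft_force: [0.7, 0.8, -0.4]
gripper_width: 0.0627
grip_force: 46.0
```

>>> {"method": "step_arm", "body": {
  "commands": [0,0,-0.008,0,0.6,0,0,-0.014,0,0.6,0,0,-0.018,0,0.6,0,0,-0.018,0,0.6,0,0,-0.018,0,0.6]
}}

```text
clock: 8.48
ee_pos: [0.651, 0.1219, 0.0355]
tcp_rot: [[1.0, -0.008, -0.001], [-0.008, -1.0, -0.0], [-0.001, 0.0, -1.0]]
ft_force: [1.1, -0.1, 0.1]
gripper_width: 0.0628
grip_force: 46.0
```

>>> {"method": "step_arm", "body": {
  "commands": [0,0,-0.001,0,0.6,0,0,-0.002,0,0.6,0,0,-0.003,0,0.6,0,0,-0.003,0,0.6,0,0,-0.003,0,0.6]
}}

```text
clock: 8.9
ee_pos: [0.6514, 0.122, 0.0337]
tcp_rot: [[1.0, -0.008, 0.0], [-0.008, -1.0, 0.0], [0.0, -0.0, -1.0]]
ft_force: [-2.5, 1.0, 7.1]
gripper_width: 0.0623
grip_force: 46.7
```

>>> {"method": "step_arm", "body": {
  "commands": [0.002,0,0.001,0,0.6,0.004,0,0.001,0,0.6,0.006,0,0.001,0,0.6,0.006,0,0.001,0,0.6]
}}

```text
clock: 9.23
ee_pos: [0.6576, 0.122, 0.0338]
tcp_rot: [[1.0, -0.008, 0.0], [-0.008, -1.0, -0.0], [0.0, 0.0, -1.0]]
ft_force: [-0.2, -0.1, 0.6]
gripper_width: 0.0623
grip_force: 46.1
```

>>> {"method": "step_arm", "body": {
  "commands": [0.001,0,0,0,0.6,0.002,0,0,0,0.6,0.003,0,0,0,0.6,0.003,0,0,0,0.6]
}}

```text
clock: 9.57
ee_pos: [0.6586, 0.1219, 0.0337]
tcp_rot: [[1.0, -0.008, -0.004], [-0.008, -1.0, 0.0], [-0.004, -0.0, -1.0]]
ft_force: [-10.1, -1.2, 8.3]
gripper_width: 0.0625
grip_force: 46.9
```

The blank butts the stop at x=0.6586, as predicted. Release and look for the rest.

>>> {"method": "step_arm", "body": {
  "commands": [-0.001,0,0,0,0.7,-0.001,0,0,0,0.85,-0.001,0,0,0,0.88,-0.001,0,0,0,0.88,-0.001,0,0.03,0,0.88,-0.001,0,0.07,0,0.88,-0.001,0,0.11,0,0.88,-0.001,-0.04,0.14,0,0.88,-0.001,-0.08,0.14,0,0.88,-0.001,-0.08,0.14,0,0.88]
}}

```text
clock: 10.4
ee_pos: [0.6601, 0.0327, 0.1773]
tcp_rot: [[1.0, -0.017, 0.005], [-0.017, -1.0, -0.003], [0.005, 0.003, -1.0]]
ft_force: [-0.7, -2.5, -0.5]
gripper_width: 0.0754
grip_force: 0.0
```

```bash
python3 - <<'E'
from h import *
c=shot('top','t1.png'); blanks(c)
E
```

```text
ee [0.6596 0.0347 0.1759] toolyaw -1.587 q7 -1.44 t 10.4
[335. 470.] 549.5 c [ 0.0992 -0.0703] L [0.035 0.077] yaw 1.572 turn 0.017 d [-0.5605 -0.105 ]
[400. 281.] 345.0 c [ 0.48   -0.2074] L [0.028 0.063] yaw 1.364 turn -0.19 d [-0.1796 -0.242 ]
[361. 268.] 345.0 c [ 0.5089 -0.125 ] L [0.027 0.062] yaw 1.106 turn -0.448 d [-0.1507 -0.1597]
[468. 102.] 593.0 c [ 0.8732 -0.3621] L [0.017 0.229] yaw 2.834 turn 1.279 d [ 0.2135 -0.3968]
```

View pics/t1.png

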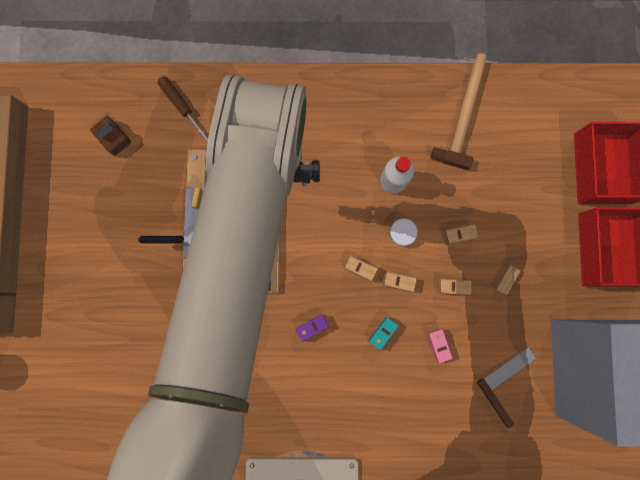

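Blank 1 is placed. One blank has been knocked to (361,268). The others are at (400,282), (456,287) and (461,234). Taking (361,268) next.

>>> {"method": "step_arm", "body": {
  "commands": [-0.151,-0.16,0,-0.448,0.84,-0.151,-0.16,0,-0.448,0.84,-0.151,-0.16,0,-0.448,0.84,-0.151,-0.16,0,-0.448,0.84,-0.151,-0.16,0,-0.448,0.84,-0.151,-0.16,-0.03,-0.448,0.84,-0.151,-0.16,-0.07,-0.448,0.84,-0.151,-0.16,-0.1,-0.448,0.84,-0.151,-0.16,-0.1,-0.448,0.84,-0.151,-0.16,-0.1,-0.448,0.84]
}}

```text
clock: 11.28
ee_pos: [0.5074, -0.1184, 0.0735]
tcp_rot: [[0.897, -0.441, -0.003], [-0.441, -0.897, -0.001], [-0.002, 0.002, -1.0]]
ft_force: [0.2, 0.4, 0.6]
gripper_width: 0.072
grip_force: 0.0
```

```bash
python3 - <<'E'
from h import *
s=sense(); R=s['tcp_rot'];print(s['ee_pos'],np.arctan2(R[1,1],R[0,1]))
E
```

```text
[ 0.5073643  -0.1183754   0.07349594] -2.0277554957925
```

>>> {"method": "step_arm", "body": {
  "commands": [0.0015,-0.0065,0,-0.008,0.84,0.0015,-0.0065,-0.02,-0.008,0.84,0.0015,-0.0065,-0.045,-0.008,0.84,0.0015,-0.0065,-0.056,-0.008,0.84,0.0015,-0.0065,-0.056,-0.008,0.84,0.0015,-0.0065,-0.056,-0.008,0.84]
}}

```text
clock: 11.78
ee_pos: [0.5104, -0.125, 0.019]
tcp_rot: [[0.894, -0.448, 0.001], [-0.448, -0.894, -0.001], [0.001, 0.0, -1.0]]
ft_force: [-0.0, -0.2, -0.4]
gripper_width: 0.0716
grip_force: 0.0
```

>>> {"method": "step_arm", "body": {
  "commands": [0,0,0,0,0.6,0,0,0,0,0.6,0,0,0,0,0.6,0,0,0,0,0.6,0,0,0,0,0.6,0,0,0,0,0.6]
}}

```text
clock: 12.28
ee_pos: [0.5108, -0.125, 0.02]
tcp_rot: [[0.894, -0.448, 0.002], [-0.448, -0.894, 0.0], [0.002, -0.001, -1.0]]
ft_force: [-3.7, 0.1, 8.6]
gripper_width: 0.0621
grip_force: 41.5
```

>>> {"method": "step_arm", "body": {
  "commands": [0,0,0.03,0,0.6,0,0,0.07,0,0.6,0,0,0.1,0,0.6,0,0,0.1,0,0.6,0,0,0.1,0,0.6]
}}

```text
clock: 12.7
ee_pos: [0.5113, -0.1246, 0.1205]
tcp_rot: [[0.894, -0.448, 0.005], [-0.448, -0.894, 0.001], [0.004, -0.003, -1.0]]
ft_force: [0.0, 1.2, -1.1]
gripper_width: 0.0617
grip_force: 43.8
```

>>> {"method": "step_arm", "body": {
  "commands": [0.111,0.247,0,0.456,0.6,0.111,0.247,0,0.456,0.6,0.111,0.247,0,0.456,0.6,0.111,0.247,0,0.456,0.6,0.111,0.247,0,0.456,0.6,0.111,0.247,0,0.456,0.6,0.111,0.247,0,0.456,0.6,0.111,0.247,0,0.456,0.6,0.111,0.247,-0.03,0.456,0.6,0.111,0.247,-0.05,0.456,0.6]
}}

```text
clock: 13.53
ee_pos: [0.6204, 0.1225, 0.0663]
tcp_rot: [[1.0, -0.008, -0.0], [-0.008, -1.0, -0.001], [-0.0, 0.001, -1.0]]
ft_force: [-0.6, 0.2, -0.7]
gripper_width: 0.0616
grip_force: 43.8
```

>>> {"method": "step_arm", "body": {
  "commands": [0,0,-0.01,0,0.6,0,0,-0.01,0,0.6,0,0,-0.01,0,0.6]
}}

```text
clock: 13.78
ee_pos: [0.6206, 0.1219, 0.058]
tcp_rot: [[1.0, -0.009, -0.001], [-0.009, -1.0, -0.001], [-0.001, 0.001, -1.0]]
ft_force: [0.7, 0.4, -1.0]
gripper_width: 0.062
grip_force: 43.8
```

>>> {"method": "step_arm", "body": {
  "commands": [0,0,-0.01,0,0.6,0,0,-0.016,0,0.6,0,0,-0.018,0,0.6,0,0,-0.02,0,0.6,0,0,-0.02,0,0.6]
}}

```text
clock: 14.2
ee_pos: [0.6209, 0.1225, 0.0382]
tcp_rot: [[1.0, -0.008, 0.0], [-0.008, -1.0, 0.0], [0.0, -0.0, -1.0]]
ft_force: [-0.3, -1.1, -0.6]
gripper_width: 0.0615
grip_force: 43.8
```

>>> {"method": "step_arm", "body": {
  "commands": [0.003,0,0,0,0.6,0.006,0,0,0,0.6,0.006,0,0,0,0.6,0.006,0,0,0,0.6]
}}

```text
clock: 14.53
ee_pos: [0.6274, 0.1225, 0.0382]
tcp_rot: [[1.0, -0.008, 0.001], [-0.008, -1.0, -0.0], [0.001, -0.0, -1.0]]
ft_force: [1.7, -0.2, 1.3]
gripper_width: 0.0617
grip_force: 44.1
```

>>> {"method": "step_arm", "body": {
  "commands": [0,0,-0.0015,0,0.6,0.002,0,-0.0015,0,0.6,0.004,0,-0.0015,0,0.6,0.004,0,-0.0015,0,0.6]
}}

```text
clock: 14.87
ee_pos: [0.6296, 0.1225, 0.0384]
tcp_rot: [[1.0, -0.008, -0.003], [-0.008, -1.0, 0.001], [-0.003, -0.001, -1.0]]
ft_force: [-17.9, -0.1, 29.0]
gripper_width: 0.0617
grip_force: 47.6
```

>>> {"method": "step_arm", "body": {
  "commands": [-0.002,0,0.001,0,0.7,-0.002,0,0.001,0,0.85,-0.002,0,0.001,0,0.88,-0.002,0,0.001,0,0.88,-0.002,0,0.03,0,0.88,-0.002,0,0.07,0,0.88,-0.002,0,0.11,0,0.88,0.03,-0.04,0.14,0,0.88,0.03,-0.08,0.14,0,0.88,0.03,-0.08,0.14,0,0.88]
}}

```text
clock: 15.7
ee_pos: [0.6623, 0.0354, 0.179]
tcp_rot: [[1.0, -0.014, 0.004], [-0.014, -1.0, -0.003], [0.004, 0.003, -1.0]]
ft_force: [-0.3, -1.7, -0.3]
gripper_width: 0.0753
grip_force: 0.0
```

```bash
python3 - <<'E'
from h import *
blanks()
E
```

```text
ee [0.6617 0.0343 0.1782] toolyaw -1.587 q7 -1.44 t 15.8
[336. 470.] 551.0 c [ 0.0992 -0.0723] L [0.035 0.081] yaw 1.572 turn 0.017 d [-0.5626 -0.1066]
[400. 281.] 345.0 c [ 0.48   -0.2074] L [0.028 0.063] yaw 1.364 turn -0.19 d [-0.1817 -0.2416]
[468. 102.] 587.0 c [ 0.873  -0.3625] L [0.017 0.229] yaw 2.842 turn 1.288 d [ 0.2113 -0.3967]
```

>>> {"method": "step_arm", "body": {
  "commands": [-0.182,-0.242,0,-0.19,0.88,-0.182,-0.242,0,-0.19,0.88,-0.182,-0.242,0,-0.19,0.88,-0.182,-0.242,0,-0.19,0.88,-0.182,-0.242,0,-0.19,0.88,-0.182,-0.242,0,-0.19,0.88,-0.182,-0.242,-0.02,-0.19,0.88,-0.182,-0.242,-0.06,-0.19,0.88,-0.182,-0.242,-0.1,-0.19,0.88,-0.182,-0.242,-0.1,-0.19,0.88]
}}

```text
clock: 16.58
ee_pos: [0.4741, -0.1992, 0.0708]
tcp_rot: [[0.98, -0.199, -0.008], [-0.199, -0.98, 0.001], [-0.008, 0.0, -1.0]]
ft_force: [-1.7, 1.1, -0.8]
gripper_width: 0.0749
grip_force: 0.0
```

>>> {"method": "step_arm", "body": {
  "commands": [0,0,0,0,0.88,0,0,0,0,0.88]
}}

```text
clock: 16.75
ee_pos: [0.4795, -0.1997, 0.0777]
tcp_rot: [[0.98, -0.197, 0.0], [-0.197, -0.98, -0.001], [0.001, 0.001, -1.0]]
ft_force: [1.0, 0.0, 0.5]
gripper_width: 0.0752
grip_force: 0.0
```

>>> {"method": "step_arm", "body": {
  "commands": [0.0005,-0.0075,0,-0.01,0.88,0.0005,-0.0075,-0.02,-0.01,0.88,0.0005,-0.0075,-0.045,-0.01,0.88,0.0005,-0.0075,-0.059,-0.01,0.88,0.0005,-0.0075,-0.059,-0.01,0.88,0.0005,-0.0075,-0.059,-0.01,0.88]
}}

```text
clock: 17.25
ee_pos: [0.4796, -0.2074, 0.0182]
tcp_rot: [[0.978, -0.207, 0.0], [-0.207, -0.978, -0.0], [0.0, 0.0, -1.0]]
ft_force: [-0.0, 0.4, 0.4]
gripper_width: 0.0751
grip_force: 0.0
```

>>> {"method": "step_arm", "body": {
  "commands": [0,0,0,0,0.6,0,0,0,0,0.6,0,0,0,0,0.6,0,0,0,0,0.6,0,0,0,0,0.6,0,0,0,0,0.6]
}}

```text
clock: 17.75
ee_pos: [0.4802, -0.2075, 0.0193]
tcp_rot: [[0.978, -0.207, 0.002], [-0.207, -0.978, -0.0], [0.002, -0.0, -1.0]]
ft_force: [-3.0, 0.5, 8.1]
gripper_width: 0.062
grip_force: 41.3
```

>>> {"method": "step_arm", "body": {
  "commands": [0,0,0.03,0,0.6,0,0,0.07,0,0.6,0,0,0.1,0,0.6,0,0,0.1,0,0.6,0,0,0.1,0,0.6]
}}

```text
clock: 18.17
ee_pos: [0.4807, -0.2073, 0.1199]
tcp_rot: [[0.978, -0.206, 0.005], [-0.206, -0.978, 0.0], [0.005, -0.001, -1.0]]
ft_force: [0.3, 0.9, -1.8]
gripper_width: 0.0621
grip_force: 44.1
```

>>> {"method": "step_arm", "body": {
  "commands": [0.111,0.33,0,0.2,0.6,0.111,0.33,0,0.2,0.6,0.111,0.33,0,0.2,0.6,0.111,0.33,0,0.2,0.6,0.111,0.33,0,0.2,0.6,0.111,0.33,0,0.2,0.6,0.111,0.33,0,0.2,0.6,0.111,0.33,0,0.2,0.6,0.111,0.33,0,0.2,0.6,0.111,0.33,0,0.2,0.6]
}}

```text
clock: 19.0
ee_pos: [0.5901, 0.1287, 0.1161]
tcp_rot: [[1.0, -0.001, -0.001], [-0.001, -1.0, 0.0], [-0.001, -0.0, -1.0]]
ft_force: [0.7, 0.3, 0.1]
gripper_width: 0.0621
grip_force: 44.1
```

>>> {"method": "step_arm", "body": {
  "commands": [0,0,-0.03,0,0.6,0,0,-0.06,0,0.6,0,0,-0.06,0,0.6,0,0,-0.06,0,0.6,0,0,-0.06,0,0.6]
}}

```text
clock: 19.42
ee_pos: [0.5907, 0.1222, 0.0586]
tcp_rot: [[1.0, -0.009, 0.001], [-0.009, -1.0, -0.0], [0.001, 0.0, -1.0]]
ft_force: [-0.1, 0.4, 0.7]
gripper_width: 0.0621
grip_force: 44.1
```

>>> {"method": "step_arm", "body": {
  "commands": [0,0,-0.01,0,0.6,0,0,-0.016,0,0.6,0,0,-0.02,0,0.6,0,0,-0.02,0,0.6,0.003,0,-0.02,0,0.6,0.006,0,-0.02,0,0.6,0.006,0,-0.02,0,0.6,0.006,0,-0.02,0,0.6]
}}

```text
clock: 20.08
ee_pos: [0.5967, 0.123, 0.0375]
tcp_rot: [[1.0, -0.008, 0.001], [-0.008, -1.0, 0.0], [0.001, -0.0, -1.0]]
ft_force: [1.4, -0.2, 1.5]
gripper_width: 0.0616
grip_force: 44.4
```

>>> {"method": "step_arm", "body": {
  "commands": [0.001,0,-0.001,0,0.6,0.002,0,-0.001,0,0.6,0.0035,0,-0.001,0,0.6,0.0035,0,-0.001,0,0.6]
}}

```text
clock: 20.42
ee_pos: [0.5981, 0.123, 0.0377]
tcp_rot: [[1.0, -0.008, -0.004], [-0.008, -1.0, 0.001], [-0.004, -0.001, -1.0]]
ft_force: [-18.4, -1.0, 27.8]
gripper_width: 0.0616
grip_force: 47.4
```

>>> {"method": "step_arm", "body": {
  "commands": [-0.002,0,0.001,0,0.7,-0.002,0,0.001,0,0.85,-0.002,0,0.001,0,0.88,-0.002,0,0.001,0,0.88,-0.002,0,0.03,0,0.88,-0.002,0,0.07,0,0.88,-0.002,0,0.11,0,0.88,0,-0.04,0.14,0,0.88,0,-0.08,0.14,0,0.88,0,-0.12,0.14,0,0.88]
}}

```text
clock: 21.25
ee_pos: [0.601, 0.0061, 0.1786]
tcp_rot: [[1.0, -0.005, 0.004], [-0.005, -1.0, 0.001], [0.004, -0.001, -1.0]]
ft_force: [0.7, -0.1, -0.8]
gripper_width: 0.0751
grip_force: 0.0
```

>>> {"method": "step_arm", "body": {
  "commands": [0,-0.04,0,0,0.88,0,-0.05,0,0,0.88,0,-0.05,0,0,0.88,0,-0.05,0,0,0.88]
}}

```text
clock: 21.58
ee_pos: [0.5997, -0.0441, 0.1761]
tcp_rot: [[1.0, -0.01, -0.0], [-0.01, -1.0, -0.0], [-0.0, 0.0, -1.0]]
ft_force: [-0.2, 0.4, 0.1]
gripper_width: 0.0751
grip_force: 0.0
```

```bash
python3 - <<'E'
from h import *
c=shot('top','t2.png'); blanks(c)
E
```

```text
ee [ 0.5998 -0.0426  0.176 ] toolyaw -1.579 q7 -1.33 t 21.6
[456. 286.] 340.5 c [ 0.4694 -0.3241] L [0.027 0.061] yaw 1.572 turn 0.009 d [-0.1304 -0.2814]
[468. 102.] 553.0 c [ 0.8732 -0.3621] L [0.016 0.229] yaw 2.836 turn 1.273 d [ 0.2734 -0.3194]
```

View pics/t2.png

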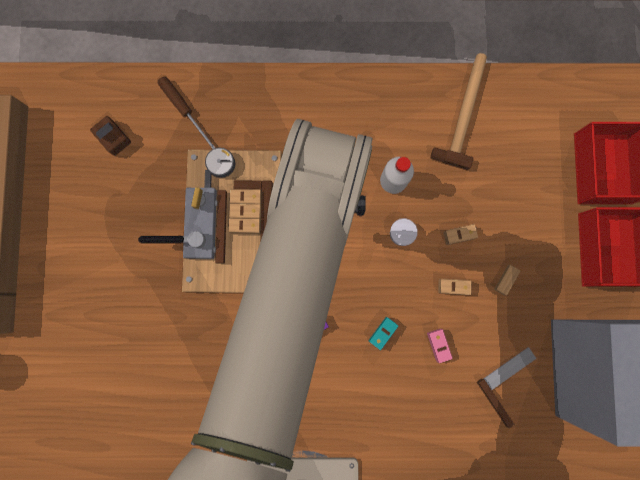

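Three blanks stand tight in the row at (245,195–227). The fourth is at (456,287).

>>> {"method": "step_arm", "body": {
  "commands": [-0.13,-0.282,0,-0.03,0.88,-0.13,-0.282,0,-0.03,0.88,-0.13,-0.282,0,-0.03,0.88,-0.13,-0.282,0,-0.03,0.88,-0.13,-0.282,0,-0.03,0.88,-0.13,-0.282,0,-0.03,0.88,-0.13,-0.282,-0.02,-0.03,0.88,-0.13,-0.282,-0.06,-0.03,0.88,-0.13,-0.282,-0.1,-0.03,0.88,-0.13,-0.282,-0.1,-0.03,0.88]
}}

```text
clock: 22.47
ee_pos: [0.4669, -0.3235, 0.0707]
tcp_rot: [[0.999, -0.038, -0.007], [-0.038, -0.999, 0.003], [-0.007, -0.003, -1.0]]
ft_force: [-0.5, 0.9, 0.1]
gripper_width: 0.0749
grip_force: 0.0
```

>>> {"method": "step_arm", "body": {
  "commands": [0,0,0,0,0.88,0,0,0,0,0.88]
}}

```text
clock: 22.63
ee_pos: [0.4711, -0.3244, 0.0774]
tcp_rot: [[0.999, -0.036, 0.0], [-0.036, -0.999, -0.0], [0.0, 0.0, -1.0]]
ft_force: [0.5, 0.0, 0.7]
gripper_width: 0.0753
grip_force: 0.0
```

>>> {"method": "step_arm", "body": {
  "commands": [-0.001,0,-0.03,0,0.88,-0.001,0,-0.05,0,0.88,-0.001,0,-0.059,0,0.88,-0.001,0,-0.059,0,0.88,-0.001,0,-0.059,0,0.88]
}}

```text
clock: 23.05
ee_pos: [0.47, -0.3254, 0.019]
tcp_rot: [[0.999, -0.037, 0.002], [-0.037, -0.999, -0.001], [0.002, 0.001, -1.0]]
ft_force: [0.1, -0.0, 0.8]
gripper_width: 0.075
grip_force: 0.0
```

>>> {"method": "step_arm", "body": {
  "commands": [0,0,0,0,0.6,0,0,0,0,0.6,0,0,0,0,0.6,0,0,0,0,0.6,0,0,0,0,0.6,0,0,0,0,0.6]
}}

```text
clock: 23.55
ee_pos: [0.47, -0.3258, 0.0197]
tcp_rot: [[0.999, -0.038, 0.003], [-0.038, -0.999, -0.0], [0.003, 0.0, -1.0]]
ft_force: [-1.9, 3.3, 11.2]
gripper_width: 0.0624
grip_force: 40.8
```

>>> {"method": "step_arm", "body": {
  "commands": [0,0,0.03,0,0.6,0,0,0.07,0,0.6,0,0,0.1,0,0.6,0,0,0.1,0,0.6,0,0,0.1,0,0.6]
}}

```text
clock: 23.97
ee_pos: [0.4701, -0.3262, 0.1202]
tcp_rot: [[0.999, -0.038, 0.005], [-0.038, -0.999, -0.001], [0.005, 0.001, -1.0]]
ft_force: [-1.1, 0.2, -0.6]
gripper_width: 0.062
grip_force: 43.7
```

>>> {"method": "step_arm", "body": {
  "commands": [0.082,0.4,0,0.03,0.6,0.082,0.4,0,0.03,0.6,0.082,0.4,0,0.03,0.6,0.082,0.4,0,0.03,0.6,0.082,0.4,0,0.03,0.6,0.082,0.4,0,0.03,0.6,0.082,0.4,0,0.03,0.6,0.082,0.4,0,0.03,0.6,0.082,0.4,0,0.03,0.6,0.082,0.4,0,0.03,0.6]
}}

```text
clock: 24.8
ee_pos: [0.5504, 0.0785, 0.117]
tcp_rot: [[1.0, -0.006, -0.001], [-0.006, -1.0, 0.001], [-0.001, -0.001, -1.0]]
ft_force: [0.6, -0.4, -0.1]
gripper_width: 0.0617
grip_force: 43.7
```

>>> {"method": "step_arm", "body": {
  "commands": [0.009,0.048,0,0,0.6,0.009,0.048,0,0,0.6,0.009,0.048,-0.03,0,0.6,0.009,0.048,-0.06,0,0.6,0.009,0.048,-0.06,0,0.6,0.009,0.048,-0.06,0,0.6,0.009,0.048,-0.06,0,0.6]
}}

```text
clock: 25.38
ee_pos: [0.5603, 0.1221, 0.0586]
tcp_rot: [[1.0, -0.009, 0.001], [-0.009, -1.0, -0.0], [0.001, 0.0, -1.0]]
ft_force: [0.3, -0.5, -0.4]
gripper_width: 0.0616
grip_force: 44.0
```

>>> {"method": "step_arm", "body": {
  "commands": [0,0,-0.01,0,0.6,0,0,-0.016,0,0.6,0,0,-0.02,0,0.6,0,0,-0.02,0,0.6,0.003,0,-0.02,0,0.6,0.006,0,-0.02,0,0.6,0.006,0,-0.02,0,0.6,0.006,0,-0.02,0,0.6]
}}

```text
clock: 26.05
ee_pos: [0.5657, 0.1226, 0.0379]
tcp_rot: [[1.0, -0.008, -0.0], [-0.008, -1.0, 0.001], [-0.0, -0.001, -1.0]]
ft_force: [-4.0, -0.8, 9.1]
gripper_width: 0.0621
grip_force: 48.3
```

>>> {"method": "step_arm", "body": {
  "commands": [0.001,0,-0.0005,0,0.6,0.002,0,-0.0005,0,0.6,0.0035,0,-0.0005,0,0.6,0.0035,0,-0.0005,0,0.6]
}}

```text
clock: 26.38
ee_pos: [0.5693, 0.1226, 0.0378]
tcp_rot: [[1.0, -0.008, -0.0], [-0.008, -1.0, 0.001], [-0.0, -0.001, -1.0]]
ft_force: [-5.0, -0.3, 12.3]
gripper_width: 0.0615
grip_force: 48.8
```

>>> {"method": "step_arm", "body": {
  "commands": [0.001,0,0,0,0.6,0.002,0,0,0,0.6,0.002,0,0,0,0.6]
}}

```text
clock: 26.63
ee_pos: [0.5696, 0.1226, 0.0376]
tcp_rot: [[1.0, -0.008, -0.004], [-0.008, -1.0, 0.001], [-0.004, -0.001, -1.0]]
ft_force: [-15.5, -1.2, 20.5]
gripper_width: 0.0619
grip_force: 49.7
```

>>> {"method": "step_arm", "body": {
  "commands": [-0.002,0,0.001,0,0.7,-0.002,0,0.001,0,0.85,-0.002,0,0.001,0,0.88,-0.002,0,0.001,0,0.88,-0.002,0,0.03,0,0.88,-0.002,0,0.07,0,0.88,-0.002,0,0.11,0,0.88,0,-0.04,0.14,0,0.88,0,-0.08,0.14,0.12,0.88,0,-0.12,0.14,0.24,0.88]
}}

```text
clock: 27.47
ee_pos: [0.5724, 0.0064, 0.179]
tcp_rot: [[0.972, 0.235, 0.004], [0.235, -0.972, 0.001], [0.004, 0.0, -1.0]]
ft_force: [0.4, -0.4, -0.7]
gripper_width: 0.0751
grip_force: 0.0
```

>>> {"method": "step_arm", "body": {
  "commands": [0.012,-0.342,0,0,0.88,0.012,-0.342,0,0,0.88,0.012,-0.342,0,0,0.88,0.012,-0.342,0,0,0.88,0.012,-0.342,0,0,0.88,0.012,-0.342,0,0,0.88,0.012,-0.342,0,0,0.88,0.012,-0.342,0,0,0.88,0.012,-0.342,0,0,0.88,0.012,-0.342,-0.02,0,0.88]
}}

```text
clock: 28.3
ee_pos: [0.5825, -0.3417, 0.1598]
tcp_rot: [[0.975, 0.221, 0.004], [0.221, -0.975, -0.005], [0.002, 0.006, -1.0]]
ft_force: [0.8, -0.1, -0.1]
gripper_width: 0.0753
grip_force: 0.0
```

```bash
python3 - <<'E'
from h import *
s=sense(); R=s['tcp_rot'];print(s['ee_pos'],np.arctan2(R[1,1],R[0,1]))
c=shot('scene'); print(proj(c,[[.5814,-.3398,.028],[.5814,-.3398,.0]])); cv2.imwrite('pics/s5.png',cv2.resize(c['pixels'][170:290,130:280,::-1],None,fx=4,fy=4))
E
```

```text
[ 0.58248382 -0.34165451  0.1597641 ] -1.3477902298282216
[[191.1062237  232.07098726]
 [193.26080548 239.97872403]]
```

View pics/s5.png

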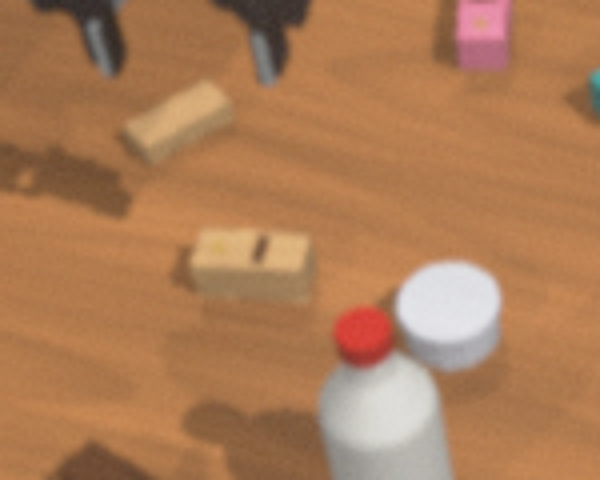

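The blank is at crop (252,247), agreeing with the measured position. Descending.

>>> {"method": "step_arm", "body": {
  "commands": [-0.001,0.001,-0.04,0.005,0.88,-0.001,0.001,-0.08,0.005,0.88,-0.001,0.001,-0.11,0.005,0.88,-0.001,0.001,-0.13,0.005,0.88,-0.001,0.001,-0.1395,0.005,0.88,-0.001,0.001,-0.1395,0.005,0.88,-0.001,0.001,-0.1395,0.005,0.88]
}}

```text
clock: 28.93
ee_pos: [0.5826, -0.3349, 0.0183]
tcp_rot: [[0.973, 0.232, 0.001], [0.232, -0.973, -0.002], [0.0, 0.002, -1.0]]
ft_force: [-1.3, -0.2, 4.7]
gripper_width: 0.0754
grip_force: 2.5
```

>>> {"method": "step_arm", "body": {
  "commands": [0,0,0,0,0.6,0,0,0,0,0.6,0,0,0,0,0.6,0,0,0,0,0.6,0,0,0,0,0.6,0,0,0,0,0.6]
}}

```text
clock: 29.43
ee_pos: [0.5827, -0.3342, 0.0185]
tcp_rot: [[0.973, 0.233, 0.001], [0.233, -0.973, -0.001], [0.001, 0.001, -1.0]]
ft_force: [-2.6, 0.5, 7.3]
gripper_width: 0.0622
grip_force: 42.3
```

>>> {"method": "step_arm", "body": {
  "commands": [0,0,0.03,0,0.6,0,0,0.07,0,0.6,0,0,0.1,0,0.6,0,0,0.1,0,0.6,0,0,0.1,0,0.6]
}}

```text
clock: 29.85
ee_pos: [0.5834, -0.3339, 0.1193]
tcp_rot: [[0.972, 0.233, 0.003], [0.233, -0.972, -0.001], [0.003, 0.002, -1.0]]
ft_force: [-0.2, 0.2, -0.5]
gripper_width: 0.062
grip_force: 44.4
```

>>> {"method": "step_arm", "body": {
  "commands": [-0.045,0.405,0,-0.244,0.6,-0.045,0.405,0,-0.244,0.6,-0.045,0.405,0,-0.244,0.6,-0.045,0.405,0,-0.244,0.6,-0.045,0.405,0,-0.244,0.6,-0.045,0.405,0,-0.244,0.6,-0.045,0.405,0,-0.244,0.6,-0.045,0.405,0,-0.244,0.6,-0.045,0.405,0,-0.244,0.6,-0.045,0.405,0,-0.244,0.6]
}}

```text
clock: 30.68
ee_pos: [0.5354, 0.0752, 0.1161]
tcp_rot: [[1.0, -0.006, -0.002], [-0.006, -1.0, 0.0], [-0.002, -0.0, -1.0]]
ft_force: [0.5, 1.4, -0.7]
gripper_width: 0.0625
grip_force: 44.4
```

>>> {"method": "step_arm", "body": {
  "commands": [-0.006,0.052,0,0,0.6,-0.006,0.052,0,0,0.6,-0.006,0.052,-0.03,0,0.6,-0.006,0.052,-0.06,0,0.6,-0.006,0.052,-0.06,0,0.6,-0.006,0.052,-0.06,0,0.6,-0.006,0.052,-0.06,0,0.6]
}}

```text
clock: 31.27
ee_pos: [0.5315, 0.1225, 0.0581]
tcp_rot: [[1.0, -0.01, 0.0], [-0.01, -1.0, -0.001], [0.0, 0.001, -1.0]]
ft_force: [0.6, -0.0, 0.1]
gripper_width: 0.0621
grip_force: 44.4
```

>>> {"method": "step_arm", "body": {
  "commands": [0,0,-0.01,0,0.6,0,0,-0.016,0,0.6,0,0,-0.021,0,0.6,0,0,-0.021,0,0.6,0.003,0,-0.021,0,0.6,0.006,0,-0.021,0,0.6,0.006,0,-0.021,0,0.6,0.006,0,-0.021,0,0.6]
}}

```text
clock: 31.93
ee_pos: [0.5373, 0.123, 0.0365]
tcp_rot: [[1.0, -0.01, -0.0], [-0.01, -1.0, 0.0], [-0.0, -0.0, -1.0]]
ft_force: [-2.3, 0.1, 7.3]
gripper_width: 0.0623
grip_force: 46.3
```

>>> {"method": "step_arm", "body": {
  "commands": [0.001,0,-0.001,0,0.6,0.002,0,-0.001,0,0.6,0.0035,0,-0.001,0,0.6,0.0035,0,-0.001,0,0.6]
}}

```text
clock: 32.27
ee_pos: [0.5399, 0.123, 0.0363]
tcp_rot: [[1.0, -0.01, -0.003], [-0.01, -1.0, 0.001], [-0.003, -0.001, -1.0]]
ft_force: [-14.1, -1.5, 24.1]
gripper_width: 0.0621
grip_force: 49.4
```

>>> {"method": "step_arm", "body": {
  "commands": [-0.002,0,0.001,0,0.7,-0.002,0,0.001,0,0.85,-0.002,0,0.001,0,0.88,-0.002,0,0.001,0,0.88,-0.002,0,0.03,0,0.88,-0.002,0,0.07,0,0.88,-0.002,0,0.11,0,0.6,0,0.04,0.14,0.12,0.3,0.01,0.08,0.14,0.24,0.3,0.02,0.12,0.14,0.36,0.3]
}}

```text
clock: 33.1
ee_pos: [0.5605, 0.239, 0.178]
tcp_rot: [[0.938, 0.348, 0.003], [0.348, -0.938, 0.004], [0.005, -0.002, -1.0]]
ft_force: [0.3, 0.5, 0.1]
gripper_width: 0.0272
grip_force: 0.0
```

>>> {"method": "step_arm", "body": {
  "commands": [0,0.03,0,0.12,0.3,0.004,0.056,0,0.24,0.3,0.004,0.056,0,0.36,0.3,0.004,0.056,0,0.48,0.3,0.004,0.056,0,0.6,0.3,0.004,0.056,0,0.72,0.3,0.004,0.056,0,0.84,0.3,0.004,0.056,0,0.96,0.3,0.004,0.056,0,1.08,0.3,0.004,0.056,0,1.2,0.3]
}}

```text
clock: 33.93
ee_pos: [0.5633, 0.2932, 0.1748]
tcp_rot: [[0.014, 1.0, -0.0], [1.0, -0.014, -0.0], [-0.0, -0.0, -1.0]]
ft_force: [-0.5, 0.1, 0.3]
gripper_width: 0.0253
grip_force: 0.0
```

```bash
python3 - <<'E'
from h import *
s=sense(); R=s['tcp_rot'];print(s['ee_pos'],np.arctan2(R[1,1],R[0,1]),s['q'][6])
c=shot('top'); cv2.imwrite('pics/row.png',cv2.resize(c['pixels'][145:300,140:300,::-1],None,fx=3.8,fy=3.8,interpolation=cv2.INTER_CUBIC))
E
```

```text
[0.56330621 0.29315255 0.17481623] -0.014398818003341005 -0.3990460439239621
```

View pics/row.png

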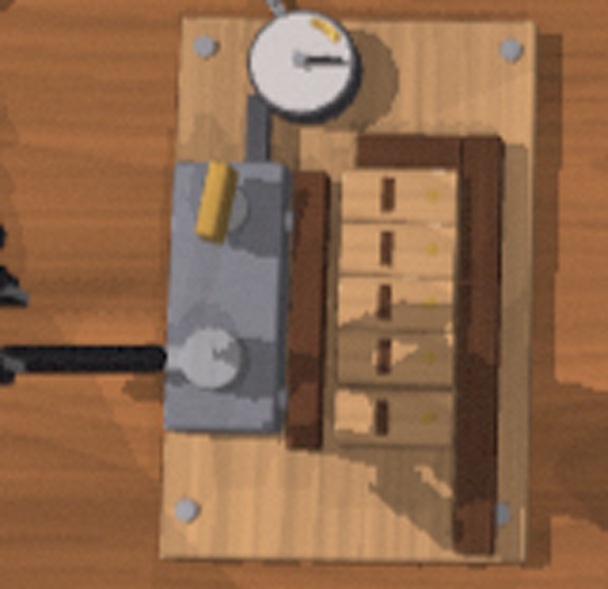

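The row of five is tight on the bed (crop x 337–460, y 168–445), the lever is open and the needle is at 0. The jaw face is at crop x≈325. I'll compute the gap.

```bash
python3 - <<'E'
from h import *
c=shot('top'); g=c['pixels'].astype(float)
hsv=cv2.cvtColor(c['pixels'],cv2.COLOR_RGB2HSV)
for v in (195,203,213,221): print(v,[tuple(map(int,hsv[v,u])) for u in range(214,232)])
def P(u,v,z): return np.round(ray(c,[(140+u/3.8,145+v/3.8)],z)[0,:2],4)
for v,j0,j1,b0,b1 in [(197,303,328,341,460),(300,297,325,338,458)]: print('jaw',P(j0,v,.037),P(j1,v,.037),'blank',P(b0,v,.046),P(b1,v,.046))
E
```

```text
195 [(132, 16, 78), (140, 11, 69), (7, 33, 70), (13, 113, 77), (10, 131, 70), (12, 145, 72), (10, 143, 73), (10, 143, 91), (10, 139, 101), (9, 152, 97), (11, 143, 102), (10, 131, 68), (10, 121, 55), (14, 111, 110), (14, 120, 117), (14, 112, 109), (15, 120, 189), (15, 115, 199)]
203 [(150, 7, 77), (135, 5, 107), (150, 2, 112), (9, 58, 70), (9, 121, 74), (10, 139, 97), (9, 138, 100), (9, 136, 101), (11, 141, 103), (11, 145, 100), (10, 138, 102), (11, 171, 61), (12, 137, 65), (14, 113, 104), (15, 115, 109), (15, 110, 109), (15, 114, 147), (14, 120, 149)]
213 [(140, 11, 71), (113, 15, 67), (13, 100, 87), (14, 131, 78), (10, 136, 92), (12, 138, 96), (11, 134, 95), (11, 149, 96), (9, 141, 96), (11, 131, 97), (10, 133, 86), (10, 123, 56), (12, 114, 87), (14, 114, 110), (14, 120, 104), (14, 119, 172), (14, 117, 203), (14, 120, 206)]
221 [(140, 11, 67), (3, 32, 71), (10, 95, 78), (10, 139, 92), (12, 156, 93), (8, 138, 98), (9, 142, 99), (10, 147, 97), (10, 145, 97), (10, 149, 96), (11, 128, 78), (8, 130, 53), (14, 120, 104), (15, 116, 110), (13, 111, 108), (15, 104, 205), (15, 119, 210), (15, 121, 207)]
jaw [0.6582 0.174 ] [0.6582 0.16  ] blank [0.6564 0.1512] [0.6566 0.0852]
jaw [0.6   0.176] [0.6001 0.1604] blank [0.5988 0.1516] [0.5989 0.0855]
```

Clamped opening is estimated at 61–62.7 mm and about 60.3 is wanted, so I'll tighten the nut by about 0.6 rad with the lever open.

>>> {"method": "step_arm", "body": {
  "commands": [0.02,-0.02,0,0.12,0.3,0.05,-0.05,-0.01,0.24,0.3,0.085,-0.078,-0.03,0.36,0.3,0.085,-0.078,-0.04,0.48,0.3,0.085,-0.078,-0.04,0.6,0.3,0.085,-0.078,-0.04,0.72,0.3,0.085,-0.078,-0.04,0.84,0.3,0.085,-0.078,-0.04,0.96,0.3,0.085,-0.078,-0.04,1.08,0.3,0.085,-0.078,-0.04,1.2,0.3]
}}

```text
clock: 34.87
ee_pos: [0.6482, 0.2151, 0.1347]
tcp_rot: [[-0.925, 0.38, -0.0], [0.38, 0.925, -0.0], [0.0, -0.0, -1.0]]
ft_force: [0.7, -0.2, 0.6]
gripper_width: 0.0255
grip_force: 0.0
```

>>> {"method": "step_arm", "body": {
  "commands": [0,0,0,0.12,0.3,0,0,0,0.219,0.3,0,0,0,0.219,0.3,0,0,0,0.219,0.3]
}}

```text
clock: 35.2
ee_pos: [0.6483, 0.2151, 0.1349]
tcp_rot: [[-0.984, 0.177, -0.0], [0.177, 0.984, 0.0], [0.0, 0.0, -1.0]]
ft_force: [-0.6, -0.5, -0.4]
gripper_width: 0.0256
grip_force: 0.0
```

```bash
python3 - <<'E'
from h import *
s=sense(); R=s['tcp_rot'];e=s['ee_pos'];print(e,np.arctan2(R[1,1],R[0,1]),s['q'][6])
c=shot('scene'); y=R[:,1]
print(proj(c,[e,e+.0127*y,e-.0127*y,[.648,.213,.081]])-[370,240])
cv2.imwrite('pics/nut.png',cv2.resize(c['pixels'][240:340,370:500,::-1],None,fx=5,fy=5,interpolation=cv2.INTER_CUBIC))
E
```

```text
[0.64829293 0.21508033 0.13492422] 1.3924367423983235 1.1076638958651248
[[69.35955068 46.08944671]
 [76.04698172 48.69127716]
 [62.72646206 43.50875888]
 [62.80391653 61.91670524]]
```

View pics/nut.png

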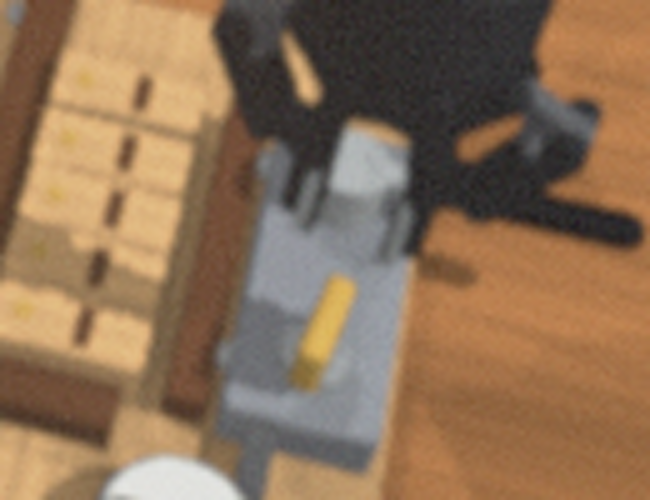

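The gripper's fingers (mid ~(354,235), 50 mm higher) line up with the wing at (328,318). Descend and grip.

>>> {"method": "step_arm", "body": {
  "commands": [0,0,-0.03,0.012,0.3,0,0,-0.05,0.012,0.3,0,0,-0.065,0.012,0.3,0,0,-0.073,0.012,0.3,0,0,-0.073,0.012,0.3,0,0,-0.073,0.012,0.3]
}}

```text
clock: 35.75
ee_pos: [0.6485, 0.2152, 0.0625]
tcp_rot: [[-0.987, 0.161, 0.0], [0.161, 0.987, -0.0], [-0.0, -0.0, -1.0]]
ft_force: [-0.3, 0.0, 0.7]
gripper_width: 0.0256
grip_force: 0.0
```

>>> {"method": "step_arm", "body": {
  "commands": [0,0,0,0,0.1,0,0,0,0,0.1,0,0,0,0,0.1,0,0,0,0,0.1,0,0,0,0,0.1],
  "newtons": 20
}}

```text
clock: 36.17
ee_pos: [0.6492, 0.2176, 0.0638]
tcp_rot: [[-0.987, 0.159, 0.003], [0.159, 0.987, 0.003], [-0.002, 0.004, -1.0]]
ft_force: [2.1, 4.9, -1.7]
gripper_width: 0.0113
grip_force: 25.7
```

>>> {"method": "step_arm", "body": {
  "commands": [0,0.002,0,-0.1,0.1,0,0.002,0,-0.2,0.1,0,0.002,0,-0.3,0.1,0,0.002,0,-0.4,0.1,0,0.002,0,-0.5,0.1,0,0.002,0,-0.6,0.1,0,0.002,0,-0.6,0.1,0,0.002,0,-0.6,0.1]
}}

```text
clock: 36.83
ee_pos: [0.6491, 0.2174, 0.0638]
tcp_rot: [[-0.727, 0.687, 0.002], [0.687, 0.727, 0.001], [-0.001, 0.002, -1.0]]
ft_force: [-0.3, -0.8, 5.4]
gripper_width: 0.0115
grip_force: 26.8
```

>>> {"method": "step_arm", "body": {
  "commands": [0,0,0,0,0.2,0,0,0,0,0.3,0,0,0,0,0.3,0,0,0,0,0.3,0,0,0.04,0,0.3,0,0,0.08,0,0.3,0,0.03,0.11,0,0.3,-0.03,0.06,0.11,-0.12,0.3,-0.06,0.08,0.11,-0.24,0.3,-0.085,0.085,0.11,-0.36,0.3]
}}

```text
clock: 37.67
ee_pos: [0.5605, 0.3072, 0.1721]
tcp_rot: [[-0.436, 0.9, -0.001], [0.9, 0.436, 0.002], [0.002, 0.0, -1.0]]
ft_force: [-1.3, 0.6, -0.5]
gripper_width: 0.0256
grip_force: 0.0
```

>>> {"method": "step_arm", "body": {
  "commands": [0,0,0,-0.12,0.3,0,0,0,-0.24,0.3,0,0,0,-0.36,0.3,0,0,0,-0.45,0.3,0,0,0,-0.45,0.3]
}}

```text
clock: 38.08
ee_pos: [0.5631, 0.3023, 0.1721]
tcp_rot: [[0.003, 1.0, -0.0], [1.0, -0.003, -0.0], [-0.0, -0.0, -1.0]]
ft_force: [-0.5, -0.1, 0.1]
gripper_width: 0.0255
grip_force: 0.0
```

```bash
cat >> h.py <<'E'
def status():
    s=sense(); R=s['tcp_rot'];print(np.round(s['ee_pos'],4),np.arctan2(R[1,1],R[0,1]),s['clock'])
    c=shot('top'); im=c['pixels'][:,:,::-1]; hsv=cv2.cvtColor(im,cv2.COLOR_BGR2HSV)
    m=cv2.inRange(hsv,(18,140,90),(35,255,255)); m[:,:180]=0;m[:,216:]=0;m[:180]=0;m[215:]=0
    k=max(cv2.findContours(m,0,2)[0],key=cv2.contourArea); b=ray(c,cv2.boxPoints(cv2.minAreaRect(k)),.081)[:,:2]; d=max([b[1]-b[0],b[2]-b[1]],key=np.linalg.norm)
    print('nut angle',-(np.arctan2(d[1],d[0])+.0085)%np.pi,b.mean(0))
    # needle: dark pixels in white dial
    d=im[140:185,190:255].max(2); w=cv2.morphologyEx(((d>170)*255).astype(np.uint8),cv2.MORPH_CLOSE,np.ones((7,7)))
    k=max(cv2.findContours(w,0,2)[0],key=cv2.contourArea); (cx,cy),r=cv2.minEnclosingCircle(k); 
    M=np.zeros_like(d); cv2.circle(M,(round(cx),round(cy)),int(r-3),255,-1)
    v,u=np.where((M>0)&(d<110)); P=ray(c,np.c_[u+190,v+140],.045)[:,:2]; C=ray(c,[(cx+190,cy+140)],.045)[0,:2]
    q=P-C; t=q.mean(0); print('dial',C,r,'n',len(P),'needle',np.arctan2(t[1],t[0])+np.pi/2+.0085,np.round(t,4))
    for v in (203,213,221): print(v,[int(x) for x in hsv[v,212:234,2]])
    return c
E
python3 -c "
from h import *
status()"
```

```text
[0.5631 0.3023 0.1721] -0.002700582767968001 38.0833
nut angle 0.7532746035398243 [0.64764466 0.2124421 ]
dial [0.72092208 0.16966334] 36.007965087890625 n 381 needle -0.944019732124487 [-0.0097 -0.0069]
203 [98, 96, 81, 109, 112, 95, 72, 68, 97, 104, 103, 103, 99, 90, 58, 74, 101, 110, 148, 151, 149, 144]
213 [133, 97, 73, 71, 103, 93, 94, 93, 92, 94, 94, 93, 97, 75, 53, 93, 102, 170, 200, 206, 204, 204]
221 [129, 88, 66, 78, 104, 93, 97, 95, 96, 96, 99, 95, 99, 66, 56, 110, 105, 202, 208, 207, 206, 205]
```

>>> {"method": "step_arm", "body": {
  "commands": [0.002,-0.002,-0.04,0,0.3,0.002,-0.002,-0.08,0,0.3,0.002,-0.002,-0.105,0,0.3,0.002,-0.002,-0.116,0,0.3,0.002,-0.002,-0.116,0,0.3,0.002,-0.002,-0.116,0,0.3]
}}

```text
clock: 38.63
ee_pos: [0.5658, 0.3002, 0.0571]
tcp_rot: [[-0.002, 1.0, 0.001], [1.0, 0.002, 0.0], [0.0, 0.001, -1.0]]
ft_force: [0.1, 0.1, 1.3]
gripper_width: 0.0257
grip_force: 0.0
```

>>> {"method": "step_arm", "body": {
  "commands": [-0.01,-0.001,0,0.12,0.3,-0.02,-0.002,0,0.24,0.3,-0.03,-0.005,0,0.36,0.3,-0.039,-0.01,0,0.48,0.3,-0.048,-0.015,0,0.6,0.3,-0.056,-0.021,0,0.72,0.3,-0.063,-0.028,0,0.84,0.3,-0.07,-0.036,0,0.96,0.3,-0.075,-0.045,0,1.08,0.3,-0.079,-0.054,0,1.2,0.3]
}}

```text
clock: 39.47
ee_pos: [0.4875, 0.2475, 0.0591]
tcp_rot: [[-0.935, 0.355, 0.004], [0.355, 0.935, 0.004], [-0.002, 0.005, -1.0]]
ft_force: [0.2, 3.3, -0.2]
gripper_width: 0.0256
grip_force: 1.2
```

>>> {"method": "step_arm", "body": {
  "commands": [-0.003,-0.01,0,0.12,0.3,-0.005,-0.02,0,0.24,0.3,-0.006,-0.031,0,0.36,0.3,-0.006,-0.036,0,0.37,0.3,-0.006,-0.037,0,0.37,0.3,-0.006,-0.037,0,0.37,0.3]
}}

```text
clock: 39.97
ee_pos: [0.4813, 0.2112, 0.0585]
tcp_rot: [[-1.0, 0.003, 0.003], [0.003, 1.0, 0.004], [-0.003, 0.004, -1.0]]
ft_force: [-2.4, 5.2, 1.6]
gripper_width: 0.0254
grip_force: 2.8
```

>>> {"method": "step_arm", "body": {
  "commands": [0,-0.0015,0,0,0.3,0,-0.0015,0,0,0.3,0,-0.0015,0,0,0.3]
}}

```text
clock: 40.22
ee_pos: [0.4812, 0.2106, 0.0584]
tcp_rot: [[-1.0, 0.002, 0.003], [0.002, 1.0, 0.004], [-0.003, 0.004, -1.0]]
ft_force: [-2.8, 7.2, 1.5]
gripper_width: 0.0257
grip_force: 3.9
```

>>> {"method": "step_arm", "body": {
  "commands": [0,0.005,0,0,0.3,0,0.005,0,0,0.3,0,0.005,0.03,0,0.3,0,0.005,0.07,0,0.3,0,0.005,0.11,0,0.3,-0.01,0.04,0.12,0,0.3,-0.02,0.08,0.12,0,0.3,-0.02,0.12,0.12,0,0.3,-0.02,0.16,0.12,0,0.3,-0.02,0.16,0.12,0,0.3]
}}

```text
clock: 41.05
ee_pos: [0.4578, 0.3759, 0.1766]
tcp_rot: [[-1.0, -0.007, 0.0], [-0.007, 1.0, 0.004], [-0.0, 0.004, -1.0]]
ft_force: [-1.7, 0.4, -0.0]
gripper_width: 0.0259
grip_force: 0.0
```

```bash
python3 - <<'E'
from h import *
c=status(); cv2.imwrite('pics/fin.png',cv2.resize(c['pixels'][145:300,140:300,::-1],None,fx=3.8,fy=3.8,interpolation=cv2.INTER_CUBIC))
E
```

```text
[0.4578 0.3759 0.1766] 1.577297146153304 41.05
nut angle 0.7532746035398243 [0.64764466 0.2124421 ]
dial [0.72092208 0.16966334] 36.007965087890625 n 412 needle -0.599225166439173 [-0.0098 -0.0141]
203 [93, 96, 69, 86, 109, 110, 110, 110, 145, 150, 116, 97, 98, 95, 99, 101, 98, 93, 117, 140, 145, 145]
213 [131, 96, 70, 52, 97, 120, 124, 116, 116, 104, 95, 92, 90, 92, 94, 94, 94, 93, 192, 203, 201, 202]
221 [124, 82, 60, 48, 124, 134, 135, 133, 118, 100, 99, 95, 96, 95, 95, 95, 95, 104, 198, 206, 203, 204]
```

View pics/fin.png

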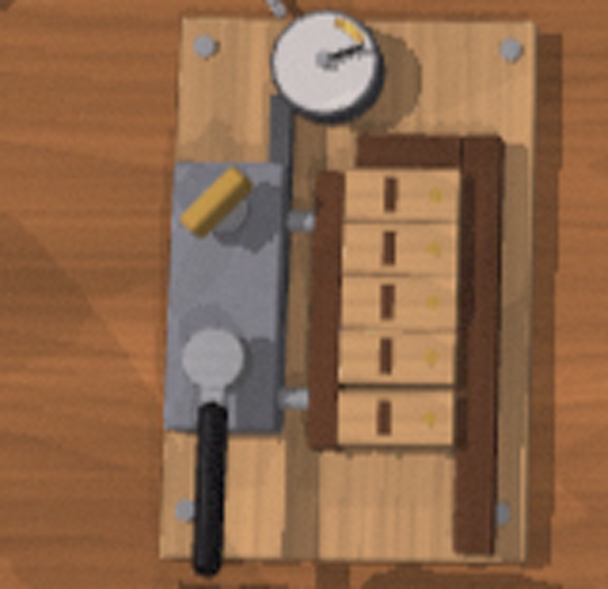

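The lever is fully over, but the needle sits at about 0.4 rad (tip (362,45) from centre (326,60)), so about 0.85 rad more nut is needed. There is also a small gap before the last blank (crop y 385–391). I'll open the lever again, push the row up, tighten the nut and reclamp.

>>> {"method": "step_arm", "body": {
  "commands": [0.01,-0.04,0,0,0.3,0.022,-0.08,0,0,0.3,0.022,-0.12,0,0,0.3,0.022,-0.16,0,0,0.3,0.022,-0.16,0,0,0.3,0.022,-0.16,-0.04,0,0.3,0.022,-0.16,-0.08,0,0.3,0.022,-0.16,-0.105,0,0.3,0.022,-0.16,-0.119,0,0.3,0.022,-0.16,-0.119,0,0.3]
}}

```text
clock: 41.93
ee_pos: [0.4803, 0.2082, 0.0576]
tcp_rot: [[-1.0, 0.001, -0.005], [0.001, 1.0, 0.001], [0.005, 0.001, -1.0]]
ft_force: [-24.8, -1.0, 46.6]
gripper_width: 0.0258
grip_force: 23.0
```

>>> {"method": "step_arm", "body": {
  "commands": [0,0,0,0,0.3,0,0,0,0,0.3]
}}

```text
clock: 42.1
ee_pos: [0.4809, 0.2091, 0.0603]
tcp_rot: [[-1.0, 0.001, -0.003], [0.001, 1.0, 0.003], [0.003, 0.003, -1.0]]
ft_force: [-24.4, 0.3, 37.7]
gripper_width: 0.0256
grip_force: 19.5
```

Y overshot and a finger is resting on the handle. Lift, shift +y, descend again.

>>> {"method": "step_arm", "body": {
  "commands": [0,0,0.03,0,0.3,0,0,0.03,0,0.3,0,0.007,0.03,0,0.3,0,0.007,0.03,0,0.3,0,0.007,0.03,0,0.3]
}}

```text
clock: 42.52
ee_pos: [0.482, 0.2145, 0.0868]
tcp_rot: [[-1.0, 0.001, -0.001], [0.001, 1.0, -0.0], [0.001, -0.0, -1.0]]
ft_force: [-0.5, -0.6, -0.1]
gripper_width: 0.0259
grip_force: 0.0
```

```bash
python3 -c "
from h import *
s=sense();print(s['ee_pos'],s['ft_force'])
c=shot('top');
# handle: dark low-sat pixels
hsv=cv2.cvtColor(c['pixels'],cv2.COLOR_RGB2HSV)
m=(hsv[:,:,2]<45); 
for v in (264,270,276,280,284,290): u=np.where(m[v,180:212])[0]+180; print(v,u.tolist(), ray(c,[(u.mean(),v)],.07)[0] if len(u) else '')
"
```

```text
[0.48201909 0.21454011 0.08677528] [-0.51272855 -0.6063145  -0.0636754 ]
264 [192, 193, 194, 195, 196, 197, 198] [0.51302449 0.21476857 0.07      ]
270 [193, 194, 195, 196, 197, 198] [0.50083321 0.21341056 0.07      ]
276 [193, 194, 195, 196, 197, 198, 199] [0.4886727  0.21205598 0.07      ]
280 [192, 193, 194, 195, 196, 197, 198, 199, 200, 201, 202, 203, 204, 205, 206, 210, 211] [0.4805954  0.20301718 0.07      ]
284 [190, 191, 192, 193, 194, 195, 196, 197] [0.47249645 0.21666053 0.07      ]
290 [187, 188, 189, 190, 191, 192, 193, 194, 195, 196] [0.46039972 0.22035625 0.07      ]
```

>>> {"method": "step_arm", "body": {
  "commands": [0,0.001,-0.01,0,0.3,0,0.001,-0.02,0,0.3,0,0.001,-0.0295,0,0.3,0,0.001,-0.0295,0,0.3,0,0.001,-0.0295,0,0.3]
}}

```text
clock: 42.98
ee_pos: [0.4816, 0.2152, 0.0565]
tcp_rot: [[-1.0, 0.0, -0.002], [0.0, 1.0, -0.001], [0.002, -0.001, -1.0]]
ft_force: [0.1, 0.5, -0.0]
gripper_width: 0.0254
grip_force: 0.0
```

>>> {"method": "step_arm", "body": {
  "commands": [0.001,0.01,0,-0.12,0.3,0.002,0.02,0,-0.24,0.3,0.005,0.03,0,-0.36,0.3,0.01,0.039,0,-0.48,0.3,0.015,0.048,0,-0.6,0.3,0.021,0.056,0,-0.72,0.3,0.028,0.063,0,-0.84,0.3,0.036,0.07,0,-0.96,0.3,0.045,0.075,0,-1.08,0.3,0.054,0.079,0,-1.2,0.3]
}}

```text
clock: 43.82
ee_pos: [0.5364, 0.2947, 0.0577]
tcp_rot: [[-0.357, 0.934, -0.001], [0.934, 0.357, -0.001], [-0.0, -0.001, -1.0]]
ft_force: [-0.2, -1.6, -0.3]
gripper_width: 0.0257
grip_force: 1.1
```

>>> {"method": "step_arm", "body": {
  "commands": [0.01,0.003,0,-0.12,0.3,0.02,0.005,0,-0.24,0.3,0.031,0.006,0,-0.36,0.3,0.036,0.006,0,-0.37,0.3,0.036,0.006,0,-0.37,0.3,0.036,0.006,0,-0.37,0.3,0.034,0.006,0.04,-0.37,0.3,0.034,0.006,0.08,-0.37,0.3,0.034,0.006,0.12,-0.37,0.3,0.034,0.006,0.12,-0.37,0.3]
}}

```text
clock: 44.65
ee_pos: [0.5738, 0.3019, 0.1866]
tcp_rot: [[-0.004, 1.0, 0.01], [1.0, 0.004, 0.007], [0.007, 0.01, -1.0]]
ft_force: [1.5, -0.1, 0.8]
gripper_width: 0.0255
grip_force: 0.0
```

```bash
python3 -c "
from h import *
c=status()
hsv=cv2.cvtColor(c['pixels'],cv2.COLOR_RGB2HSV); m=(hsv[:,:,2]<45)
for u in (160,165,170,175): v=np.where(m[225:260,u])[0]+225; print(u,v.tolist(), ray(c,[(u,v.mean())],.07)[0] if len(v) else '')
print(c['pixels'][190:270,250].max(1).tolist())
print(c['pixels'][190:270,233].max(1).tolist())
"
```

```text
[0.5738 0.3019 0.1866] 0.00377827702118711 44.65
nut angle 0.7532746035398243 [0.64764466 0.2124421 ]
dial [0.72092208 0.16966334] 36.007965087890625 n 372 needle -1.0039024843040594 [-0.01   -0.0062]
203 [95, 97, 77, 108, 113, 87, 75, 70, 99, 101, 100, 100, 99, 87, 58, 106, 104, 102, 139, 153, 152, 155]
213 [134, 100, 72, 67, 103, 97, 95, 94, 90, 97, 94, 96, 98, 68, 52, 121, 108, 100, 197, 207, 207, 205]
221 [126, 87, 69, 81, 103, 102, 98, 96, 97, 99, 97, 96, 95, 65, 64, 129, 108, 121, 203, 206, 210, 205]
160 [236, 237, 238, 239, 240, 241] [0.56506932 0.28770961 0.07      ]
165 [236, 237, 238, 239, 240, 241] [0.56508667 0.27750055 0.07      ]
170 [236, 237, 238, 239, 240, 241] [0.56510402 0.26729114 0.07      ]
175 [236, 237, 238, 239, 240, 241] [0.56512138 0.25708138 0.07      ]
[185, 195, 196, 197, 198, 196, 192, 198, 202, 203, 202, 204, 186, 150, 183, 194, 197, 194, 197, 197, 194, 197, 205, 204, 205, 203, 197, 180, 181, 194, 180, 139, 140, 138, 137, 142, 146, 142, 141, 146, 143, 142, 159, 175, 142, 141, 137, 139, 134, 139, 143, 147, 146, 144, 141, 130, 102, 110, 130, 136, 140, 138, 142, 139, 137, 138, 143, 146, 145, 140, 143, 132, 108, 121, 129, 130, 131, 132, 129, 131]
[196, 198, 205, 209, 207, 200, 196, 201, 207, 204, 202, 196, 173, 155, 195, 199, 207, 207, 206, 198, 196, 202, 206, 205, 201, 196, 165, 147, 193, 199, 206, 205, 207, 201, 180, 142, 145, 144, 146, 138, 131, 125, 132, 143, 145, 147, 145, 144, 139, 138, 144, 147, 143, 144, 158, 158, 99, 148, 188, 198, 205, 207, 189, 141, 138, 139, 146, 149, 143, 139, 133, 117, 103, 150, 187, 191, 190, 192, 193, 193]
```

>>> {"method": "step_arm", "body": {
  "commands": [-0.02,-0.04,0,0,0,-0.04,-0.08,0,0,0,-0.06,-0.12,0,0,0,-0.085,-0.15,0,0,0,-0.085,-0.18,0,0,0,-0.085,-0.18,-0.04,0,0,-0.085,-0.18,-0.08,0,0,-0.085,-0.18,-0.1,0,0,-0.085,-0.18,-0.11,0,0,-0.085,-0.18,-0.11,0,0]
}}

```text
clock: 45.53
ee_pos: [0.4838, 0.1201, 0.0656]
tcp_rot: [[-0.003, 1.0, -0.003], [1.0, 0.003, -0.002], [-0.002, -0.003, -1.0]]
ft_force: [-1.0, 0.0, 0.2]
gripper_width: -0.0001
grip_force: 0.0
```

>>> {"method": "step_arm", "body": {
  "commands": [0,0,0,0,0,0,0,0,0,0]
}}

```text
clock: 45.7
ee_pos: [0.4863, 0.121, 0.069]
tcp_rot: [[-0.002, 1.0, 0.002], [1.0, 0.002, 0.001], [0.001, 0.002, -1.0]]
ft_force: [-0.4, -0.3, 1.0]
gripper_width: -0.0001
grip_force: 0.0
```

>>> {"method": "step_arm", "body": {
  "commands": [0,0,-0.02,0,0,0,0,-0.036,0,0,0,0,-0.036,0,0,0,0,-0.036,0,0,0.005,0,-0.036,0,0,0.01,0,-0.036,0,0,0.016,0,-0.036,0,0,0.016,0,-0.036,0,0]
}}

```text
clock: 46.37
ee_pos: [0.5032, 0.1209, 0.0326]
tcp_rot: [[-0.001, 1.0, 0.002], [1.0, 0.001, 0.001], [0.001, 0.002, -1.0]]
ft_force: [0.5, 0.4, -0.6]
gripper_width: -0.0001
grip_force: 0.0
```

>>> {"method": "step_arm", "body": {
  "commands": [0.002,0,0,0,0,0.004,0,0,0,0,0.004,0,0,0,0]
}}

```text
clock: 46.62
ee_pos: [0.5055, 0.1206, 0.0317]
tcp_rot: [[-0.001, 1.0, 0.0], [1.0, 0.001, -0.0], [-0.0, 0.0, -1.0]]
ft_force: [-0.3, -1.0, 0.7]
gripper_width: -0.0
grip_force: 0.0
```

>>> {"method": "step_arm", "body": {
  "commands": [0.001,0,0,0,0,0.002,0,0,0,0,0.003,0,0,0,0,0.003,0,0,0,0]
}}

```text
clock: 46.95
ee_pos: [0.5084, 0.1207, 0.0317]
tcp_rot: [[-0.001, 1.0, 0.0], [1.0, 0.001, 0.0], [0.0, 0.0, -1.0]]
ft_force: [-0.7, 0.2, -0.2]
gripper_width: 0.0002
grip_force: 0.1
```

>>> {"method": "step_arm", "body": {
  "commands": [0.001,0,0,0,0,0.0015,0,0,0,0,0.0015,0,0,0,0]
}}

```text
clock: 47.2
ee_pos: [0.5092, 0.1208, 0.0315]
tcp_rot: [[-0.001, 1.0, -0.001], [1.0, 0.001, 0.0], [0.0, -0.001, -1.0]]
ft_force: [-4.2, 0.3, 3.3]
gripper_width: 0.0001
grip_force: 2.3
```

>>> {"method": "step_arm", "body": {
  "commands": [0.001,0,0,0,0,0.0015,0,0,0,0,0.0015,0,0,0,0]
}}

```text
clock: 47.45
ee_pos: [0.5094, 0.1208, 0.0314]
tcp_rot: [[-0.001, 1.0, -0.004], [1.0, 0.001, 0.0], [0.0, -0.004, -1.0]]
ft_force: [-11.6, -0.3, 8.4]
gripper_width: -0.0
grip_force: 5.8
```

>>> {"method": "step_arm", "body": {
  "commands": [0.0005,0,0,0,0,0.001,0,0,0,0,0.001,0,0,0,0]
}}

```text
clock: 47.7
ee_pos: [0.5095, 0.1208, 0.0312]
tcp_rot: [[-0.001, 1.0, -0.006], [1.0, 0.001, 0.0], [0.0, -0.006, -1.0]]
ft_force: [-16.9, 0.2, 13.5]
gripper_width: -0.0
grip_force: 8.3
```

The row is tight (face at 0.5235, exactly 150 mm from the stop). Now the nut.

>>> {"method": "step_arm", "body": {
  "commands": [-0.01,0,0,0,0,-0.02,0,0,0,0,-0.02,0,0.04,0,0.2,-0.02,0,0.08,0,0.3,-0.02,0,0.11,0.12,0.3,0.01,0.02,0.12,0.24,0.3,0.04,0.04,0.12,0.36,0.3,0.07,0.06,0.12,0.48,0.3,0.1,0.08,0.12,0.6,0.3,0.135,0.096,0.12,0.72,0.3]
}}

```text
clock: 48.53
ee_pos: [0.6477, 0.2192, 0.1516]
tcp_rot: [[-0.666, 0.746, 0.0], [0.746, 0.666, 0.001], [0.001, 0.001, -1.0]]
ft_force: [0.2, 0.3, 0.4]
gripper_width: 0.0253
grip_force: 0.0
```

>>> {"method": "step_arm", "body": {
  "commands": [0,0,0,0.09,0.3,0,0,0,0.09,0.3,0,0,0,0.09,0.3]
}}

```text
clock: 48.78
ee_pos: [0.647, 0.2159, 0.1514]
tcp_rot: [[-0.722, 0.692, -0.0], [0.692, 0.722, -0.001], [-0.0, -0.001, -1.0]]
ft_force: [-0.5, -1.1, 0.0]
gripper_width: 0.0257
grip_force: 0.0
```

>>> {"method": "step_arm", "body": {
  "commands": [0.002,0.0015,-0.04,0,0.3,0.002,0.0015,-0.06,0,0.3,0.002,0.0015,-0.08,0,0.3,0.002,0.0015,-0.089,0,0.3,0.002,0.0015,-0.089,0,0.3,0.002,0.0015,-0.089,0,0.3]
}}

```text
clock: 49.28
ee_pos: [0.6492, 0.218, 0.064]
tcp_rot: [[-0.724, 0.69, 0.001], [0.69, 0.724, 0.001], [-0.0, 0.001, -1.0]]
ft_force: [-0.1, 0.3, -0.2]
gripper_width: 0.0258
grip_force: 0.0
```

>>> {"method": "step_arm", "body": {
  "commands": [0,0,0,0,0.1,0,0,0,0,0.1,0,0,0,0,0.1,0,0,0,0,0.1,0,0,0,0,0.1],
  "newtons": 20
}}

```text
clock: 49.7
ee_pos: [0.6494, 0.2175, 0.0649]
tcp_rot: [[-0.724, 0.69, 0.0], [0.69, 0.724, 0.0], [-0.0, 0.0, -1.0]]
ft_force: [-6.9, -3.2, 6.5]
gripper_width: 0.0111
grip_force: 22.9
```

>>> {"method": "step_arm", "body": {
  "commands": [0,0,0,-0.1,0.1,0,0,0,-0.2,0.1,0,0,0,-0.3,0.1,0,0,0,-0.4,0.1,0,0,0,-0.5,0.1,0,0,0,-0.6,0.1,0,0,0,-0.7,0.1,0,0,0,-0.8,0.1,0,0,0,-0.87,0.1,0,0,0,-0.87,0.1]
}}

```text
clock: 50.53
ee_pos: [0.6489, 0.2173, 0.0649]
tcp_rot: [[0.065, 0.998, -0.001], [0.998, -0.065, -0.0], [-0.0, -0.001, -1.0]]
ft_force: [-9.1, -4.4, 10.0]
gripper_width: 0.0115
grip_force: 23.3
```

>>> {"method": "step_arm", "body": {
  "commands": [0,0,0,0,0.2,0,0,0,0,0.3,0,0,0,0,0.3,0,0,0,0,0.3,0,0,0.04,0,0.3,0,0,0.08,0,0.3,0,0.03,0.11,0,0.3,-0.03,0.06,0.11,0.05,0.3,-0.06,0.08,0.11,0.05,0.3,-0.083,0.082,0.11,0.05,0.3]
}}

```text
clock: 51.37
ee_pos: [0.5635, 0.3061, 0.1728]
tcp_rot: [[0.003, 1.0, -0.0], [1.0, -0.003, 0.003], [0.003, -0.0, -1.0]]
ft_force: [-0.4, 1.4, -0.2]
gripper_width: 0.0258
grip_force: 0.0
```

```bash
python3 -c "
from h import *
status()"
```

```text
[0.5635 0.3061 0.1728] -0.0025899042916933375 51.3667
nut angle 1.6279979547261239 [0.64814436 0.21298474]
dial [0.72742914 0.17216498] 36.58382797241211 n 373 needle -1.0370050257126084 [-0.0153 -0.0089]
203 [95, 98, 74, 109, 114, 111, 95, 75, 70, 73, 75, 72, 72, 74, 77, 55, 76, 100, 123, 144, 148, 142]
213 [134, 98, 69, 69, 118, 111, 99, 96, 91, 95, 96, 93, 96, 95, 74, 51, 96, 100, 194, 206, 207, 206]
221 [126, 85, 69, 79, 120, 110, 97, 95, 94, 98, 97, 99, 97, 97, 63, 66, 102, 119, 201, 211, 204, 205]
```

>>> {"method": "step_arm", "body": {
  "commands": [0.0015,-0.003,0,0,0.3,0.0015,-0.003,0,0,0.3,0.0015,-0.003,-0.04,0,0.3,0.0015,-0.003,-0.08,0,0.3,0.0015,-0.003,-0.105,0,0.3,0.0015,-0.003,-0.116,0,0.3,0.0015,-0.003,-0.116,0,0.3,0.0015,-0.003,-0.116,0,0.3]
}}

```text
clock: 52.08
ee_pos: [0.569, 0.2965, 0.0576]
tcp_rot: [[0.011, 1.0, 0.001], [1.0, -0.011, -0.0], [-0.0, 0.001, -1.0]]
ft_force: [0.7, -0.4, 0.7]
gripper_width: 0.0256
grip_force: 0.0
```

>>> {"method": "step_arm", "body": {
  "commands": [-0.013,-0.001,0,0.12,0.3,-0.023,-0.002,0,0.24,0.3,-0.033,-0.005,0,0.36,0.3,-0.042,-0.01,0,0.48,0.3,-0.051,-0.015,0,0.6,0.3,-0.059,-0.021,0,0.72,0.3,-0.066,-0.028,0,0.84,0.3,-0.073,-0.036,0,0.96,0.3,-0.078,-0.045,0,1.08,0.3,-0.082,-0.054,0,1.2,0.3]
}}

```text
clock: 52.92
ee_pos: [0.4873, 0.2442, 0.0595]
tcp_rot: [[-0.931, 0.366, 0.004], [0.366, 0.931, 0.004], [-0.002, 0.005, -1.0]]
ft_force: [0.2, 3.0, -1.1]
gripper_width: 0.026
grip_force: 1.4
```

>>> {"method": "step_arm", "body": {
  "commands": [-0.003,-0.01,0,0.12,0.3,-0.005,-0.02,0,0.24,0.3,-0.006,-0.029,0,0.36,0.3,-0.006,-0.033,0,0.38,0.3,-0.006,-0.034,0,0.38,0.3,-0.006,-0.034,0,0.38,0.3]
}}

```text
clock: 53.42
ee_pos: [0.4813, 0.2101, 0.0588]
tcp_rot: [[-1.0, 0.002, 0.003], [0.002, 1.0, 0.003], [-0.003, 0.003, -1.0]]
ft_force: [-1.1, 2.7, 1.8]
gripper_width: 0.0258
grip_force: 1.3
```

>>> {"method": "step_arm", "body": {
  "commands": [0,-0.001,0,0,0.3,0,-0.002,0,0,0.3,0,-0.003,0,0,0.3,0,-0.003,0,0,0.3]
}}

```text
clock: 53.75
ee_pos: [0.481, 0.2086, 0.0582]
tcp_rot: [[-1.0, -0.0, 0.003], [-0.0, 1.0, 0.003], [-0.003, 0.003, -1.0]]
ft_force: [0.2, 7.7, 3.8]
gripper_width: 0.026
grip_force: 4.2
```

>>> {"method": "step_arm", "body": {
  "commands": [0,0.004,0,0,0.3,0,0.004,0,0,0.3,0,0.004,0.03,0,0.3,0,0.004,0.07,0,0.3,0,0.004,0.11,0,0.3,-0.01,0.04,0.12,0,0.3,-0.02,0.08,0.12,0,0.3,-0.02,0.12,0.12,0,0.3,-0.02,0.16,0.12,0,0.3,-0.02,0.16,0.12,0,0.3]
}}

```text
clock: 54.58
ee_pos: [0.4569, 0.374, 0.1759]
tcp_rot: [[-1.0, -0.008, -0.001], [-0.008, 1.0, 0.002], [0.001, 0.002, -1.0]]
ft_force: [-1.9, -0.2, 0.3]
gripper_width: 0.0257
grip_force: 0.0
```

```bash
cat > fin.py <<'E'
from h import *
import sys
def needle(px,c):
    hsv=cv2.cvtColor(px,cv2.COLOR_RGB2HSV); sub=hsv[144:182,205:248]
    w=((sub[:,:,1]<40)&(sub[:,:,2]>150)).astype(np.uint8); k=max(cv2.findContours(w,0,2)[0],key=cv2.contourArea)
    (cx,cy),r=cv2.minEnclosingCircle(k); yy,xx=np.mgrid[:38,:43]; R=np.hypot(xx-cx,yy-cy)
    wt=np.where((R<r-2)&(R>3),np.clip(170.-sub[:,:,2],0,None),0)*(sub[:,:,1]<90)
    wt[wt<40]=0
    tip=[(wt*xx).sum()/wt.sum(),(wt*yy).sum()/wt.sum()]
    br=(sub[:,:,1]>110)&(R<r-.5)&(sub[:,:,2]>140)
    W=ray(c,[(cx+205,cy+144),(tip[0]+205,tip[1]+144)],.045)[:,:2]; d=W[1]-W[0]
    B=ray(c,np.c_[xx[br]+205,yy[br]+144],.045)[:,:2]-W[0] if br.any() else np.zeros((1,2))
    print('c',cx,cy,'r',r,'needle',round(np.arctan2(d[1],d[0])+np.pi/2+.0085,3),np.round(d,4),'band',np.round(np.percentile(np.arctan2(B[:,1],B[:,0])+np.pi/2,[5,95]),2))
    print(sub[int(cy)-11:int(cy)+4,int(cx)-3:int(cx)+13,2])
c=shot('top'); needle(c['pixels'],c)
for n in('top0','t2'):
    needle(cv2.imread(f'pics/{n}.png')[:,:,::-1].copy(),c)
hsv=cv2.cvtColor(c['pixels'],cv2.COLOR_RGB2HSV)
print(hsv[190:268,248,2].tolist()); print(hsv[190:268,233,2].tolist()); print(hsv[213,212:265,2].tolist())
for v in (264,270,276,280,284,290): u=np.where(hsv[v,180:212,2]<45)[0]+180; print(v,u.mean(),len(u),ray(c,[(u.mean(),v)],.07)[0])
E
python3 fin.py
```

```text
c 20.85251808166504 16.75899314880371 r 13.046529769897461 needle 0.884 [ 0.0117 -0.0098] band [0.74 1.3 ]
[[165 181 200 200 203 201 200 179 176 146 123 117 118 121 125 127]
 [202 202 203 203 201 203 195 182 189 188 183 147 113  98 119 132]
 [205 202 203 203 202 200 197 179 183 187 196 180 164 112 108 133]
 [202 202 199 204 204 202 202 169 186 181 149 122 172 154 110  84]
 [202 204 202 201 203 203 204 202 201 154  78  55 111 156 145 108]
 [202 201 202 202 202 201 201 199 181 107  78  96 128 139 154 161]
 [202 202 202 204 202 205 202 183 108  76 119 133 154 171 162 194]
 [206 201 203 202 202 198 185 107  75 119 137 142 189 193 183 199]
 [204 203 204 197 196 168 106  71 117 138 137 159 198 200 203 202]
 [202 199 192 175 172 106  65 112 136 138 159 199 200 204 201 201]
 [202 199 166 152 155  88  97 133 137 160 199 202 200 201 203 202]
 [203 195 157 149 147 117 137 137 140 196 201 201 201 201 200 202]
 [203 203 160 144 135 108 132 137 139 196 202 202 200 201 200 202]
 [201 201 179 161 126 119 140 158 161 196 200 202 201 202 201 200]
 [203 204 202 200 168 163 162 198 202 204 199 202 199 1
[... 2901 characters left out ...]
 181, 182, 191, 194, 197, 204, 202, 200, 191, 191, 200, 204, 200, 197, 187, 161, 106, 121, 127, 129, 149, 181, 189, 189]
[127, 95, 69, 64, 54, 99, 121, 117, 117, 103, 91, 91, 89, 91, 96, 96, 94, 92, 197, 200, 199, 202, 201, 201, 201, 201, 200, 199, 151, 99, 89, 90, 191, 201, 201, 200, 199, 199, 197, 198, 198, 197, 198, 195, 195, 198, 196, 199, 120, 69, 63, 66, 59]
264 197.0 5 [0.51303104 0.21070599 0.07      ]
270 196.33333333333334 6 [0.5008359  0.21171996 0.07      ]
276 196.33333333333334 6 [0.48867376 0.21138059 0.07      ]
280 195.71428571428572 7 [0.48058077 0.21240806 0.07      ]
284 196.5 4 [0.47250582 0.21059231 0.07      ]
290 195.33333333333334 6 [0.46041152 0.21261227 0.07      ]
```

The needle is at about 0.9 rad, inside the band. The row seams are evenly spaced, with no gaps, and the lever is fully over. Handing in.

```bash
python3 -c "
from rig import *
print(sign_off())"
```

```text
the job is handed in; nothing more can be done
None
```

I handed the job in: all five blanks stand tight in the row against the stop and fence, the lever is fully over, and the needle reads about 0.9 rad, inside the band; during the first reclamp a finger pressed on the lever handle with about 47 N before I lifted it, and no verdict was returned.

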